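Seat the wire-bending jig plate on its cone, groove and flat base

TASK

The T-shaped jig plate stands on edge in its wooden fork stand. Lift it out, lay it down on its three ball feet on the marble board and let go of it there; then take it again by its black grip bar and set it on the steel seat base, single nose foot in the round cone and the other two in the groove and on the flat pad, so that it sits fully home, and let go. Do not drop it onto the seats from above, and leave the other things on the table where they are.

Things in the scene. Friction and masses are not known exactly. Their poses are not given: they have to be found in the camera images.
- jig_plate: Flat aluminium T, 8 mm thick, about 0.3 kg. Axes: x from the nose to the wide end, y across, z out of its top (the side with the bar). Origin in the underside, z 0. In mm: wide part x 8 to 46, y +-55; nose x -46 to 8, y +-20; two pegs 5 wide, 11 high on the nose at x -38, y +-13; centre of mass near (7, 0, 7). Three ball feet 14 wide on 8 mm stems stick out 18 below.
- plate_grip (a point): Centre of the plate's black grip bar, 36 mm long (x), 18 thick (y), 36 high (plate z 8 to 44), at plate (-8, 0, 26). At the start the plate stands on edge in the fork stand: wide end up, nose down, feet facing the robot's right (world -y, within 0.35 rad), bar to its left, plate x up (slight lean). Lying on its feet, this point is 44 mm above the support.
- plate_edge (a point): Middle of the plate's wide edge, at plate (46, 0, 4) mm; at the start the middle of its upper edge, 103 mm above the table, free to pinch across the 8 mm thickness. The bar begins 36 mm below this edge; the two wide-end feet are 45 mm to either side, centred 18 mm below it. Stood on its nose foot and leaned 45 degrees to the feet side, it tips onto its feet when let go.
- foot_nose (a point): Centre of the ball foot on the nose, at (-34, 0, -11) mm in the plate. Belongs in the cone.
- foot_left (a point): Centre of the wide-end ball foot at (28, 45, -11) mm in the plate. Belongs in the groove.
- foot_right (a point): Centre of the wide-end ball foot at (28, -45, -11) mm in the plate. Belongs on the flat.
- seat_base: Dark steel slab 125 x 134 x 10 mm fixed to the table, with the three steel seats on top. Its axes agree with the plate's when the plate is seated, and its origin is then 34.2 mm below the plate's: x runs from the cone towards groove and flat, to the robot's right (world -y, within 0.5 rad), z up. Origin on the table. Left and right places of base and stand are swapped at random.
- seat_cone (a point): Where the nose ball's centre lies when seated: on the axis of the round cone cup, 23.2 mm above the table, 5 mm below the cup's mouth (24 mm wide inside, 35 outside; walls slope 55 degrees from level), at base (-34, 0, 23.2). Seated, the grip bar's centre is 37 mm higher than this point and 26 mm along base x from it.
- seat_groove (a point): Where the foot_left ball's centre lies when seated, at base (28, 45, 23.2) mm: in the V groove between two steel walls 36 mm long, 24 mm wide at the mouth, 28 mm above the table, pointing at the cone.
- seat_flat (a point): Where the foot_right ball's centre lies when seated, at base (28, -45, 23.2) mm: 7 mm above the top of the round flat pad, 30 mm wide, its top 16.2 mm above the table.
- fork_stand: Wooden stand fixed to the table, foot 100 x 130 x 8 mm, two posts 34 to 57 mm either side of its middle. The plate's wings rest on the posts, 65 mm above the table, in slots 11 mm wide, open upward (lips on the feet side to 73 mm, on the bar side to 95 mm): lift the plate straight out. Origin on the table below the slots; x points to the bar side (world +y, within 0.35 rad), y along the slots.
- board: Pale marble-look board with a dark wooden rim, flush, 240 x 220 x 6 mm (x, y, z), fixed flat on the table in front of the robot between the stand and the seat base. Origin: middle of its underside. The place to lay the plate down.
- tumbler_mid (a point): Middle of a drinking glass, 72 mm wide, 105 mm tall, beyond the board. Leave it.
- tin_lid_mid (a point): Middle of an upturned brass-coloured tin lid, 92 mm wide, 12 mm high. Leave it.
- jar_mid (a point): Middle of a small white jar, 52 mm wide, 55 mm tall. Leave it.
- pliers_a_mid (a point): Middle of a pair of steel pliers lying beyond, 145 mm long, 14 mm high. Leave it.
- pliers_b_mid (a point): Middle of a pair of black-handled pliers lying nearer the robot, to its left, 145 mm long, 14 mm high. Leave it.
- file_mid (a point): Middle of a hand file lying nearer the robot, to its right, 150 mm long, 8 mm high. Leave it.
Not all that is in view belongs to the job. Leave any green look-alike of the jig_plate alone.

How it is judged (in metres and radians):
On the way:
1. the plate lies flat on its feet on the marble board, let go (angle between plate_grip's own z axis and vertical below 0.08 rad and x of plate_grip in the frame of board between -0.11 and 0.11 m and y of plate_grip in the frame of board between -0.1 and 0.1 m and z of foot_nose in the frame of board between 0.01 and 0.016 m and contact force between the fingers and jig_plate below 0.05 N), for 0.2 s.
At the end, for the whole second after the job is handed in: The plate rests level (within 0.04 rad) and still on the seat base, let go, with each ball centre within 3 mm of its seated point: nose foot in the cone, foot_left in the groove, foot_right on the flat (distance between foot_nose and seat_cone below 0.003 m and distance between foot_left and seat_groove below 0.003 m and distance between foot_right and seat_flat below 0.003 m and angle between plate_grip's own z axis and vertical below 0.04 rad and contact force between the fingers and jig_plate below 0.05 N and linear speed of jig_plate below 0.01 m/s); the robot touches nothing.
It fails at once if the plate is dropped onto the seats (let go with its nose foot more than 12 mm above its seat) (horizontal distance between foot_nose and seat_cone below 0.04 m and contact force between the fingers and jig_plate below 0.05 N and z of foot_nose in the frame of seat_cone between 0.012 and 0.3 m).
It fails at once if another thing on the table is moved by more than 40 mm (distance of any of tumbler_mid, tin_lid_mid, jar_mid, pliers_a_mid, pliers_b_mid, file_mid from where it was at the start of the episode above 0.04 m).
It also fails if it takes over 64 s, if anything falls off the work surface, if the arm or the gripper's body presses on something with over 40 N, if the wrist force passes 120 N, or if a joint passes its speed limit or range.

ROBOT

A 6-joint arm with a two-finger parallel gripper is mounted at the origin on the work surface. World frame = base frame: x ahead of the robot, y to its left, z up, the work surface at z = 0. Lengths are in mm, angles in rad, forces in N, time in s.
With the tool pointing down it reaches from about 325 to 875 mm from the base axis. Payload 4.4 kg.
Tool frame: the origin (TCP) lies on the front face of the gripper's body, between the roots of the fingers; the fingertips stand 73 mm ahead of it and the grasp point (between the pads) lies env.grip_point_offset ahead of it (env.grip_point_offset is the distance from the TCP to the grasp point, in mm); z points along the fingers, x is the direction in which the jaws open and shut, and the axes are right-handed (so a half turn about z gives the same grasp; the last joint's range is limited). The gripper opens to 85 mm and grips with 20 to 120 N. Pads are 22 mm wide; open, the fingers measure 114 mm over their backs; the gripper's body (76 mm by 85 mm) begins 54 mm behind the grasp point. The pads swing forward as they close: fully open they stand 13 mm farther back than shut.
Start: joints at [1.163, 0.207, 1.542, -0, 1.393, -0.15], TCP at [146.608, 555.998, 303.882] pointing down, gripper open.
Joint ranges: [-2.73, 2.73], [-0.86, 2.22], [0.23, 2.46], [-1.11, 4.25], [0.08, 2.63], [-2.82, 2.82]. Speed limits (rad/s): [2.79, 2.79, 3.14, 3.14, 3.14, 3.14].

INTERFACE

Orientations are given as [roll, pitch, yaw] about the fixed x, y, z axes, in that order (R = Rz(yaw) Ry(pitch) Rx(roll)).
In Python, from cell import env, get_image, ticket, spotter gives the robot as it stands. The module is installed in compiled form; this text tells all that it offers.
- The arm moves only by the tool move_arm, never from a script. Its argument "targets" is a list of rows, each an object of numbers: "x", "y", "z": the shift along the tool's x, y, z in cm; "ax", "ay", "az": the turn, a rotation vector about the tool's x, y, z in rad; "gripper": the closure, from 0 (fully open) to 1 (shut). A call has 1 to 8 rows; each row shifts and turns the commanded pose from where the row before left it, along the tool's axes as they then stand; what a row does not reach is not made up. A row lasts 1/12 s, in which the tool goes at most 41.7 mm and 7.16 degrees, less where a joint would pass 70% of its speed; a pose out of reach is approached as far as the arm can. A call with a gripper value outside its range is refused whole. The fingers move at their own pace and stop on an object; "squeeze" is the grip in N (left out, the last holds). Time passes only in rows, so rows that do not move let the fingers close. It gives the time, the measured TCP pose, the force and the opening at its end, in the units of the state.
- env.state(): the state, without advancing time (a new reading comes with each control period).
- get_image(name): name is "scene" or "side" or "wrist"; returns a dict with "pixels" (400x640x3 uint8, red, green, blue), "depth" (400x640 float32, mm along the optical axis (not along the pixel's ray), 0 where there is no reading), "K" (3x3 intrinsics, pixels), "rvec" (rotation vector, rad) and "tvec" (3), from world to camera coordinates, as OpenCV has them. Camera axes: x right, y down, z forward; pixel columns grow to the right and rows downward; lengths in mm; the calibration is good to about 2 mm. The wrist camera is an equidistant fisheye: a pixel r from the principal point sees the ray r / f radians off the axis. A picture is of the moment at which its call begins.
- ticket.sign_off(): hands the job in, once; it reports no verdict.
Trained networks look in a picture, given as the dict that the camera call returned (one of the last four; its "shot" number tells which), for a name from the list of things; names that differ only in an ending like _2 or _b are one class to them, and where a whole thing is asked for, a point or a joint stands for the part that bears it (a point fixed in the world has none). Each returns a list of dicts, best first, with "conf" (0 to 1); they miss things now and then, are a little off and sometimes report something else, mostly with a low value. They report only what shows in the picture. A call takes as long as a camera call. They do not tell look-alikes from the thing itself.
- spotter.find_in(name, picture): "position" ([x, y, z] in mm, in world coordinates, good to about 4 mm: the middle of the surface that is visible of it).
- spotter.landmark_of(name, picture): "position" ([x, y, z] in mm, in world coordinates, good to about 4 mm: a listed point, or the origin of a listed thing).
The state is a dict: "t": time; "joint_positions": joint angles; "dq": joint speeds; "tau": joint torques, N m; "tool_pos": TCP position; "eef_rot": TCP orientation; "force": force on the tool from outside, world axes, zero at the start; "torque": the same for the moment, N m; "grip_width": opening from 0.0 (shut) to 1.0 (fully open).
Only numpy, scipy, OpenCV 4.12 (cv2) and the standard library are available. Lean on these libraries where they do the work, as an engineer would, in place of code of your own. Each camera call takes 0.05 s, during which the arm holds its last target.

## Working session

There is one attempt and no reset: what is moved stays moved. The work goes in short steps, Python scripts to look and compute and a tool call to move; the robot and the scene stay as the last step left them, time stands still between calls to the robot, and variables do not carry over. Pictures are saved under pics/ and viewed, and the job is handed in when it is done.

Besides the shell and the picture viewer there is one more tool, called after "Request:" as name(argument=value, ...), one argument or row to a line, values as JSON. move_arm: Moves the arm, as the interface text tells. Its arguments: {"type":"object","properties":{"targets":{"type":"array","items":{"type":"object","properties":{"x":{"type":"number"},"y":{"type":"number"},"z":{"type":"number"},"ax":{"type":"number"},"ay":{"type":"number"},"az":{"type":"number"},"gripper":{"type":"number"}}}},"squeeze":{"type":"number"}},"required":["targets"]}

```bash
mkdir -p pics; python3 - <<'E'
from cell import env,get_image,spotter
import cv2,numpy as np
print(env.state(), env.grip_point_offset)
for n in ["scene","side","wrist"]:
    im=get_image(n)
    cv2.imwrite(f"pics/{n}0.png",im["pixels"][:,:,::-1])
    print(n,im["K"].tolist(),im["rvec"],im["tvec"])
    if n!="wrist":
        for k in ["plate_grip","plate_edge","foot_nose","foot_left","foot_right","jig_plate","seat_base","seat_cone","seat_groove","seat_flat","fork_stand","board","tumbler_mid","tin_lid_mid","jar_mid","pliers_a_mid","pliers_b_mid","file_mid"]:
            r=spotter.landmark_of(k,im)
            print(k,[(np.round(d["position"]).tolist(),round(d["conf"],2)) for d in r[:3]])
E
```

```text
{'t': 0.0, 'joint_positions': array([ 1.16247711e+00,  2.07426388e-01,  1.54301204e+00, -2.73818027e-05,
        1.39350846e+00, -1.50509998e-01]), 'dq': array([ 0.00028709,  0.00071077, -0.00060933, -0.00096681, -0.00013127,
       -0.00045906]), 'tau': array([-1.01911653e-03, -3.83045626e+01, -2.91592866e+01, -3.83065335e-04,
        1.05495725e-02, -1.10249286e-05]), 'tool_pos': array([146.3780989 , 555.41650623, 302.69440394]), 'eef_rot': array([-3.14126629e+00,  2.33166280e-03,  1.31299235e+00]), 'force': array([ 0.44783533, -0.11128444, -0.33645009]), 'torque': array([ 0.00504833, -0.01449061,  0.03602339]), 'grip_width': 0.9991258275200695} 53.900000000000006
scene [[464.3527491917965, 0.0, 322.8659910475004], [0.0, 464.3527491917965, 201.28465521173376], [0.0, 0.0, 1.0]] [ 2.14415136  1.31154002 -0.4951788 ] [-301.5505678  -289.33248289 1653.68335369]
plate_grip [([525.0, 306.0, 48.0], 0.75), ([295.0, 450.0, 22.0], 0.73)]
plate_edge [([248.0, 420.0, 40.0], 0.98), ([527.0, 286.0, 105.0], 0.85), ([782.0, -110.0, 5.0], 0.61)]
foot_nose [([313.0, 466.0, 54.0], 0.93), ([526.0, 267
[... 1802 characters left out ...]
 -345.0, 21.0], 0.68)]
fork_stand [([528.0, 286.0, -0.0], 0.94)]
board [([538.0, -21.0, -6.0], 0.91)]
tumbler_mid [([747.0, 87.0, 50.0], 0.65)]
tin_lid_mid [([778.0, -107.0, 2.0], 0.91), ([735.0, 257.0, 28.0], 0.61)]
jar_mid [([735.0, 260.0, 27.0], 0.8), ([483.0, 268.0, 87.0], 0.49)]
pliers_a_mid [([723.0, -260.0, 7.0], 0.73), ([780.0, -109.0, 4.0], 0.6)]
pliers_b_mid [([286.0, 268.0, 7.0], 0.83), ([465.0, -279.0, 26.0], 0.65)]
file_mid [([281.0, -259.0, 5.0], 0.96), ([530.0, 279.0, 58.0], 0.4)]
wrist [[309.70691628693146, 0.0, 321.87061266352873], [0.0, 309.70691628693146, 199.40340333398981], [0.0, 0.0, 1.0]] [-2.28646704 -1.76271145 -0.27126041] [-575.62143158  -39.53575465  380.23429374]
```

View pics/scene0.png

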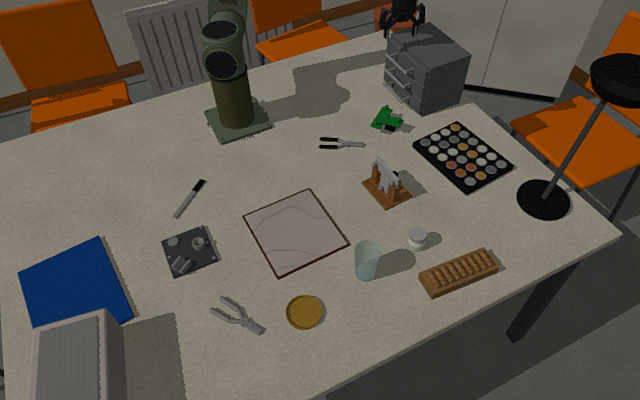

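View pics/side0.png

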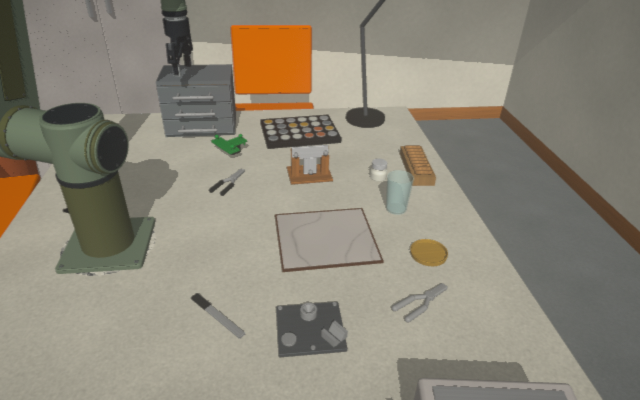

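View pics/wrist0.png

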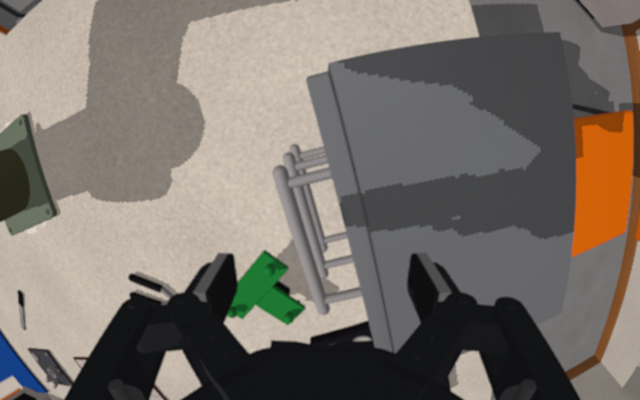

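The scene view shows the plate in its stand at about (385,180), the board at (296,230), the seat base at (190,250) and the green decoy at (385,120). The side view shows the same things: the stand at (310,165), the seat base at (310,330) and the decoy at (228,145). Next I'll measure the plate's upper edge and the seat base from depth.

```bash
cat > h.py <<'E'
import numpy as np,cv2
from cell import env,get_image,spotter
def cloud(im):
    d=im["depth"].astype(float);h,w=d.shape;K=im["K"]
    u,v=np.meshgrid(np.arange(w),np.arange(h))
    a=(u-K[0,2])/K[0,0];b=(v-K[1,2])/K[1,1]
    if im.get("_fe"):
        r=np.hypot(a,b);s=np.where(r>1e-9,np.tan(np.minimum(r,1.5))/np.maximum(r,1e-9),1);a=a*s;b=b*s
    P=np.stack([a*d,b*d,d],-1)
    R=cv2.Rodrigues(np.array(im["rvec"],float))[0]
    W=(P-np.array(im["tvec"]).reshape(3))@R
    W[d<=0]=np.nan
    return W
def grab(n):
    im=get_image(n)
    if n=="wrist": im["_fe"]=1
    return im
def box(W,lo,hi):
    m=np.all((W>lo)&(W<hi),-1);return m
E
python3 - <<'E'
from h import *
for n in ["scene","side"]:
    im=grab(n);W=cloud(im)
    m=box(W,[460,255,99],[590,315,112]);p=W[m]
    if len(p)>5:
        c=p.mean(0);u,s,vt=np.linalg.svd(p[:,:2]-c[:2],full_matrices=False)
        print(n,"edge",len(p),c.round(1),p.min(0).round(1),p.max(0).round(1),vt[0])
    m=box(W,[370,-420,6],[560,-220,14]);p=W[m];
    r=cv2.minAreaRect(p[:,:2].astype(np.float32));print("base",len(p),r)
    m=box(W,[400,-160,3],[680,160,9]);p=W[m];r=cv2.minAreaRect(p[:,:2].astype(np.float32));print("board",len(p),np.median(p[:,2]))
E
```

```text
scene edge 98 [528.9 280.9 102.6] [472.7 274.3  99.1] [580.9 289.2 107.6] [0.99802961 0.06274474]
base 1335 ((474.57794189453125, -318.736328125), (166.62489318847656, 184.177001953125), 0.6485923528671265)
board 4804 6.031417824079627
side edge 74 [527.6 283.8 101.6] [474.8 272.5  99. ] [581.  294.4 106.6] [-0.99794321 -0.06410422]
base 2558 ((467.8759765625, -313.8182678222656), (136.19952392578125, 128.56600952148438), 0.3365541100502014)
board 5082 5.419986715752771
```

```bash
python3 - <<'E'
from h import *
for n in ["scene","side"]:
    W=cloud(grab(n)); m=box(W,[0,100,110],[900,900,700]);p=W[m]
    g={}
    for q in p: g.setdefault((int(q[0]//80)*80,int(q[1]//80)*80),[]).append(q[2])
    print(n,{k:(len(v),round(max(v)),round(min(v))) for k,v in sorted(g.items()) if len(v)>3})
E
```

```text
scene {(0, 560): (185, 204, 111), (0, 640): (63, 205, 196), (0, 720): (39, 204, 195), (80, 400): (7, 320, 294), (80, 480): (565, 382, 110), (80, 560): (589, 350, 110), (80, 640): (268, 206, 195), (80, 720): (91, 204, 196), (160, 480): (267, 390, 110), (160, 560): (872, 383, 110), (160, 640): (304, 208, 196), (160, 720): (101, 206, 195), (240, 560): (806, 206, 110), (240, 640): (623, 206, 110), (240, 720): (193, 204, 111), (720, 640): (242, 242, 111), (720, 720): (311, 351, 183), (800, 480): (931, 549, 500), (800, 560): (542, 548, 534), (880, 480): (391, 548, 500), (880, 560): (38, 547, 544)}
side {(0, 560): (269, 202, 110), (0, 640): (73, 202, 137), (0, 720): (28, 201, 196), (80, 480): (1094, 463, 110), (80, 560): (787, 344, 110), (80, 640): (124, 203, 196), (80, 720): (34, 201, 196), (160, 480): (477, 462, 110), (160, 560): (909, 437, 110), (160, 640): (195, 203, 138), (160, 720): (62, 202, 137), (240, 560): (538, 202, 110), (240, 640): (155, 203, 111), (240, 720): (59, 203, 116), (720, 640): (203, 432, 110), (720, 720): (216, 373, 175), (800, 640): (20, 432, 407)}
```

Request:
move_arm(
  targets=[
    {"x": 0,"y": 0,"z": 0,"az": -0.12},
    {"az": -0.12},
    {"az": -0.081},
  ],
)

```text
invalid input at $.targets[0]: expected keys x, y, z, ax, ay, az, gripper
```

Request:
move_arm(
  targets=[
    {"x": 0,"y": 0,"z": 0,"ax": 0,"ay": 0,"az": -0.107,"gripper": 0},
    {"x": 0,"y": 0,"z": 0,"ax": 0,"ay": 0,"az": -0.107,"gripper": 0},
    {"x": 0,"y": 0,"z": 0,"ax": 0,"ay": 0,"az": -0.107,"gripper": 0},
    {"x": -2.2,"y": 2.7,"z": 0,"ax": 0,"ay": 0,"az": 0,"gripper": 0},
    {"x": -2.2,"y": 2.7,"z": 0,"ax": 0,"ay": 0,"az": 0,"gripper": 0},
    {"x": -2.2,"y": 2.7,"z": 0,"ax": 0,"ay": 0,"az": 0,"gripper": 0},
    {"x": -2.2,"y": 2.7,"z": 0,"ax": 0,"ay": 0,"az": 0,"gripper": 0},
    {"x": -2.2,"y": 2.7,"z": 0,"ax": 0,"ay": 0,"az": 0,"gripper": 0},
  ],
)

```text
t: 2.82
tool_pos: [289.3, 453.8, 304.0]
eef_rot: [3.141, -0.0, 1.635]
force: [0.4, 0.8, -0.1]
grip_width: 1.003
```

Request:
move_arm(
  targets=[
    {"x": -2.2,"y": 2.7,"z": 0,"ax": 0,"ay": 0,"az": 0,"gripper": 0},
    {"x": -2.2,"y": 2.7,"z": 0,"ax": 0,"ay": 0,"az": 0,"gripper": 0},
    {"x": -2.2,"y": 2.7,"z": 0,"ax": 0,"ay": 0,"az": 0,"gripper": 0},
    {"x": -2.2,"y": 2.7,"z": 0,"ax": 0,"ay": 0,"az": 0,"gripper": 0},
    {"x": -2.2,"y": 2.7,"z": 0,"ax": 0,"ay": 0,"az": 0,"gripper": 0},
    {"x": -2.2,"y": 2.7,"z": 0,"ax": 0,"ay": 0,"az": 0,"gripper": 0},
    {"x": -2.2,"y": 2.7,"z": 0,"ax": 0,"ay": 0,"az": 0,"gripper": 0},
  ],
)

```text
t: 3.4
tool_pos: [487.9, 311.8, 304.0]
eef_rot: [3.141, -0.0, 1.634]
force: [0.7, -0.2, -0.3]
grip_width: 0.998
```

```bash
cat >> h.py <<'E'
from scipy.spatial.transform import Rotation as Ro
def pose():
    s=env.state();return np.array(s["tool_pos"]),Ro.from_euler("xyz",s["eef_rot"])
def go(p,rpy=None):
    "shift in tool frame [cm] and rotvec to target TCP"
    P,R=pose();d=R.inv().apply(np.array(p)-P)/10
    rv=(R.inv()*Ro.from_euler("xyz",rpy)).as_rotvec() if rpy is not None else None
    print("now",P.round(1),"shift cm",d.round(2),"rotvec(tool)",None if rv is None else rv.round(3))
E
python3 - <<'E'
from h import *
im=grab("wrist");cv2.imwrite("pics/w1.png",im["pixels"][:,:,::-1])
W=cloud(im)
for nm,W in [("wrist",W),("side",cloud(grab("side"))),("scene",cloud(grab("scene")))]:
    m=box(W,[460,255,99],[590,315,112]);p=W[m]
    if len(p)>5:
        c=p.mean(0);u,s,vt=np.linalg.svd(p[:,:2]-c[:2],full_matrices=False)
        q=(p[:,:2]-c[:2])@vt[0]; print(nm,len(p),c.round(1),"along",q.min().round(1),q.max().round(1),vt[0])
    m=box(W,[420,240,115],[630,340,240]);print("high",m.sum())
for k in ["plate_edge","plate_grip"]:
    print(k,[(np.round(d["position"]).tolist(),round(d["conf"],2)) for d in spotter.landmark_of(k,im)[:3]])
E
```

```text
wrist 886 [522.3 285.4 103.3] along -50.6 58.7 [0.9978996 0.0647795]
high 0
side 77 [527.5 283.7 101.5] along -52.7 53.1 [-0.99809526 -0.06169157]
high 0
scene 96 [527.9 280.6 103. ] along -54.7 52.9 [0.99740552 0.07198773]
high 0
plate_edge [([525.0, 281.0, 100.0], 0.78), ([539.0, -19.0, -1.0], 0.57), ([780.0, -105.0, 6.0], 0.27)]
plate_grip [([290.0, 450.0, 18.0], 0.94), ([528.0, 309.0, 54.0], 0.92)]
```

View pics/w1.png

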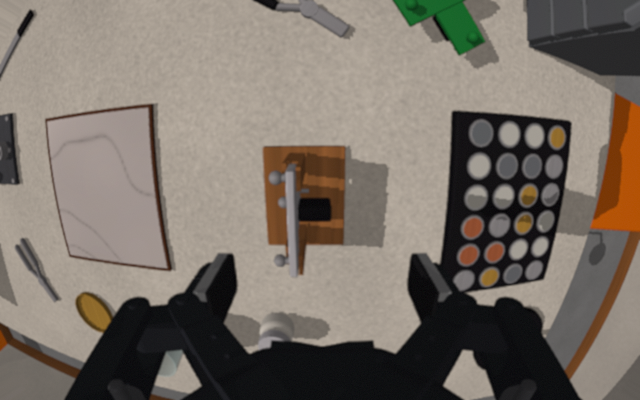

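```bash
python3 - <<'E'
from h import *
go([527,283.5,148],[np.pi,0,np.pi/2+0.065])
E
```

```text
now [486.4 313.  303.7] shift cm [-3.2   3.88 15.56] rotvec(tool) [-0.001 -0.    -0.002]
```

The wrist view shows the plate edge between (283,165) and (295,275), with the bar to its right at (315,210). Now I'll centre over the edge and descend.

Request:
move_arm(
  targets=[
    {"x": -1.6,"y": 1.9,"z": 1.5,"ax": 0,"ay": 0,"az": 0,"gripper": 0},
    {"x": -1.6,"y": 1.95,"z": 1.5,"ax": 0,"ay": 0,"az": 0,"gripper": 0},
    {"x": 0,"y": 0,"z": 3,"ax": 0,"ay": 0,"az": 0,"gripper": 0},
    {"x": 0,"y": 0,"z": 3,"ax": 0,"ay": 0,"az": 0,"gripper": 0},
    {"x": 0,"y": 0,"z": 1,"ax": 0,"ay": 0,"az": 0,"gripper": 0},
  ],
)

```text
t: 4.07
tool_pos: [523.5, 283.4, 199.1]
eef_rot: [-3.133, 0.002, 1.635]
force: [-1.6, -0.8, -1.4]
grip_width: 1.0
```

```bash
python3 - <<'E'
from h import *
im=grab("wrist");cv2.imwrite("pics/w2.png",im["pixels"][:,:,::-1])
W=cloud(im)
m=box(W,[460,255,98],[590,315,112]);p=W[m]
c=p.mean(0);u,s,vt=np.linalg.svd(p[:,:2]-c[:2],full_matrices=False)
q=(p[:,:2]-c[:2])@vt[0]; print(len(p),c.round(1),"along",q.min().round(1),q.max().round(1),vt[0])
go([527,283.5,148],[np.pi,0,np.pi/2+0.065])
E
```

```text
2256 [518.8 285.  103.3] along -47.5 63.2 [0.99746732 0.07112621]
now [523.  283.4 198.4] shift cm [-0.    0.45  5.03] rotvec(tool) [-0.01   0.003 -0.   ]
```

View pics/w2.png

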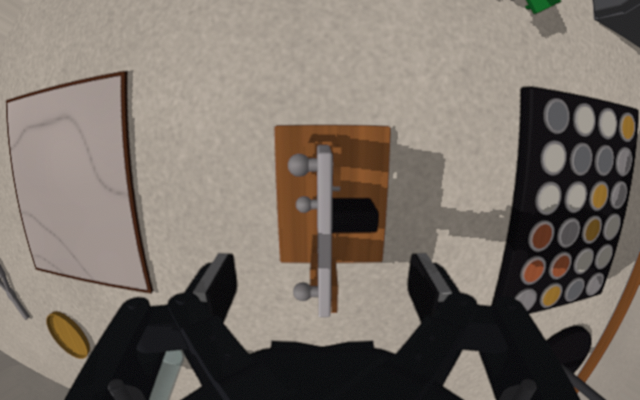

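The wrist view shows the edge at column 324, midway between the fingers at 225 and 420, so it is centred. Descending.

Request:
move_arm(
  targets=[
    {"x": 0.1,"y": 0.1,"z": 2.4,"ax": 0,"ay": 0,"az": 0,"gripper": 0},
    {"x": 0,"y": 0,"z": 2.3,"ax": 0,"ay": 0,"az": 0,"gripper": 0},
    {"x": 0,"y": 0,"z": 0,"ax": 0,"ay": 0,"az": 0,"gripper": 0},
    {"x": 0,"y": 0,"z": 0,"ax": 0,"ay": 0,"az": 0,"gripper": 0},
  ],
)

```text
t: 4.45
tool_pos: [527.0, 285.3, 157.0]
eef_rot: [-3.14, 0.0, 1.636]
force: [0.4, -0.2, -1.2]
grip_width: 1.001
```

```bash
python3 - <<'E'
from h import *
go([526.7,284.5,148],[np.pi,0,np.pi/2+0.067])
E
```

```text
now [527.  285.3 157. ] shift cm [-0.07 -0.03  0.9 ] rotvec(tool) [-0.002  0.    -0.002]
```

Request:
move_arm(
  targets=[
    {"x": -0.05,"y": 0,"z": 0.9,"ax": 0,"ay": 0,"az": 0,"gripper": 0},
    {"x": 0,"y": 0,"z": 0,"ax": 0,"ay": 0,"az": 0,"gripper": 0.6},
    {"x": 0,"y": 0,"z": 0,"ax": 0,"ay": 0,"az": 0,"gripper": 0.8},
    {"x": 0,"y": 0,"z": 0,"ax": 0,"ay": 0,"az": 0,"gripper": 1},
    {"x": 0,"y": 0,"z": 0,"ax": 0,"ay": 0,"az": 0,"gripper": 1},
    {"x": 0,"y": 0,"z": 0,"ax": 0,"ay": 0,"az": 0,"gripper": 1},
    {"x": 0,"y": 0,"z": 0,"ax": 0,"ay": 0,"az": 0,"gripper": 1},
  ],
  squeeze=50,
)

```text
t: 5.03
tool_pos: [528.3, 284.1, 148.3]
eef_rot: [3.141, -0.0, 1.634]
force: [-0.8, -0.2, -0.4]
grip_width: 0.145
```

Request:
move_arm(
  targets=[
    {"x": 0,"y": 0,"z": 0,"ax": 0,"ay": 0,"az": 0,"gripper": 1},
    {"x": 0,"y": 0,"z": 0,"ax": 0,"ay": 0,"az": 0,"gripper": 1},
    {"x": 0,"y": 0,"z": 0,"ax": 0,"ay": 0,"az": 0,"gripper": 1},
  ],
)

```text
t: 5.28
tool_pos: [528.3, 284.2, 148.3]
eef_rot: [3.141, -0.0, 1.634]
force: [0.4, 0.3, 2.7]
grip_width: 0.08
```

```bash
python3 - <<'E'
from h import *
im=grab("wrist");cv2.imwrite("pics/w3.png",im["pixels"][:,:,::-1])
E
```

```text
(no output)
```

View pics/w3.png

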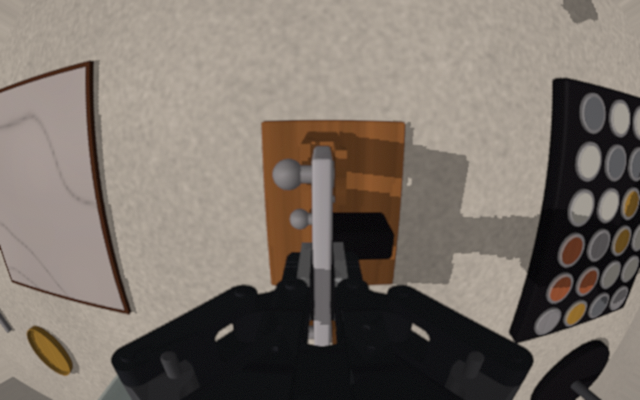

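Wrist view: the fingers are closed on the plate at (320,270), with the bar visible beside them. Lifting straight up.

Request:
move_arm(
  targets=[
    {"x": 0,"y": 0,"z": -1,"ax": 0,"ay": 0,"az": 0,"gripper": 1},
    {"x": 0,"y": 0,"z": -2,"ax": 0,"ay": 0,"az": 0,"gripper": 1},
    {"x": 0,"y": 0,"z": -2.5,"ax": 0,"ay": 0,"az": 0,"gripper": 1},
    {"x": 0,"y": 0,"z": -2.5,"ax": 0,"ay": 0,"az": 0,"gripper": 1},
    {"x": 0,"y": 0,"z": -2.5,"ax": 0,"ay": 0,"az": 0,"gripper": 1},
    {"x": 0,"y": 0,"z": -2,"ax": 0,"ay": 0,"az": 0,"gripper": 1},
    {"x": 0,"y": 0,"z": -1,"ax": 0,"ay": 0,"az": 0,"gripper": 1},
    {"x": 0,"y": 0,"z": 0,"ax": 0,"ay": 0,"az": 0,"gripper": 1},
  ],
)

```text
t: 6.0
tool_pos: [529.0, 284.4, 285.7]
eef_rot: [3.137, -0.001, 1.634]
force: [0.9, 0.1, -2.5]
grip_width: 0.082
```

```bash
python3 - <<'E'
from h import *
im=grab("wrist");cv2.imwrite("pics/w4.png",im["pixels"][:,:,::-1])
im=grab("side");cv2.imwrite("pics/s4.png",im["pixels"][:,:,::-1])
E
```

```text
(no output)
```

View pics/s4.png

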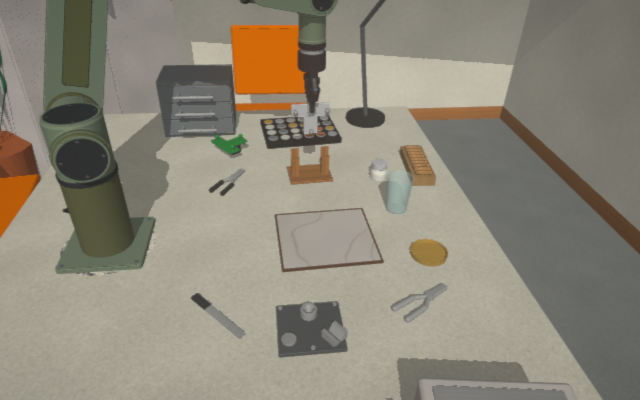

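View pics/w4.png

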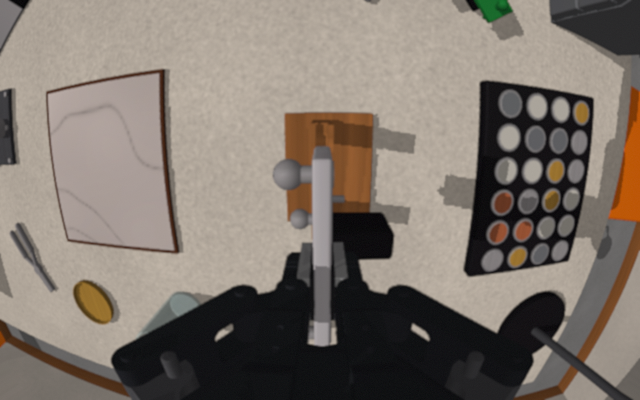

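The plate is out of the stand and held at about (312,120) in the side view. Carrying it over the board next.

Request:
move_arm(
  targets=[
    {"x": -1.5,"y": -0.3,"z": 0,"ax": 0,"ay": 0,"az": 0,"gripper": 1},
    {"x": -2.9,"y": -0.6,"z": 0,"ax": 0,"ay": 0,"az": 0,"gripper": 1},
    {"x": -3,"y": -0.65,"z": 0,"ax": 0,"ay": 0,"az": 0,"gripper": 1},
    {"x": -3,"y": -0.65,"z": 0,"ax": 0,"ay": 0,"az": 0,"gripper": 1},
    {"x": -3,"y": -0.65,"z": 0,"ax": 0,"ay": 0,"az": 0,"gripper": 1},
    {"x": -3,"y": -0.65,"z": 0,"ax": 0,"ay": 0,"az": 0,"gripper": 1},
    {"x": -3,"y": -0.65,"z": 0,"ax": 0,"ay": 0,"az": 0,"gripper": 1},
    {"x": -3,"y": -0.65,"z": 0,"ax": 0,"ay": 0,"az": 0,"gripper": 1},
  ],
)

```text
t: 6.77
tool_pos: [492.2, 55.6, 280.5]
eef_rot: [-3.137, -0.0, 1.634]
force: [0.7, 0.1, -3.1]
grip_width: 0.084
```

Request:
move_arm(
  targets=[
    {"x": -3,"y": -0.65,"z": 0,"ax": 0,"ay": 0,"az": 0.03,"gripper": 1},
    {"x": -2.9,"y": -0.65,"z": 0,"ax": 0,"ay": 0,"az": 0.06,"gripper": 1},
    {"x": -1.5,"y": -0.3,"z": 0,"ax": 0,"ay": 0,"az": 0.1,"gripper": 1},
    {"x": 0,"y": 0,"z": 0,"ax": 0,"ay": 0,"az": 0.11,"gripper": 1},
    {"x": 0,"y": 0,"z": 0,"ax": 0,"ay": 0,"az": 0.11,"gripper": 1},
    {"x": 0,"y": 0,"z": 0,"ax": 0,"ay": 0,"az": 0.11,"gripper": 1},
    {"x": 0,"y": 0,"z": 0,"ax": 0,"ay": 0,"az": 0.11,"gripper": 1},
    {"x": 0,"y": 0,"z": 0,"ax": 0,"ay": 0,"az": 0.11,"gripper": 1},
  ],
)

```text
t: 7.43
tool_pos: [479.0, -17.4, 280.4]
eef_rot: [-3.137, 0.003, 0.888]
force: [0.3, 0.5, -3.7]
grip_width: 0.086
```

Request:
move_arm(
  targets=[
    {"x": 0,"y": 0,"z": 0,"ax": 0,"ay": 0,"az": 0.11,"gripper": 1},
    {"x": 0,"y": 0,"z": 0,"ax": 0,"ay": 0,"az": 0.11,"gripper": 1},
    {"x": 0,"y": 0,"z": 0,"ax": 0,"ay": 0,"az": 0.11,"gripper": 1},
    {"x": 0,"y": 0,"z": 0,"ax": 0,"ay": 0,"az": 0.11,"gripper": 1},
    {"x": 0,"y": 0,"z": 0,"ax": 0,"ay": 0,"az": 0.11,"gripper": 1},
    {"x": 0,"y": 0,"z": 0,"ax": 0,"ay": 0,"az": 0.11,"gripper": 1},
    {"x": 0,"y": 0,"z": 0,"ax": 0,"ay": 0,"az": 0.1,"gripper": 1},
    {"x": 0,"y": 0,"z": 0,"ax": 0,"ay": 0,"az": 0.05,"gripper": 1},
  ],
)

```text
t: 8.1
tool_pos: [479.0, -17.3, 280.4]
eef_rot: [-3.141, 0.005, 0.08]
force: [0.6, 0.5, -4.1]
grip_width: 0.083
```

```bash
python3 - <<'E'
from h import *
go([482,-25,160],[np.pi,0,0]); print(env.state()["joint_positions"].round(2))
E
```

```text
now [479.  -17.3 280.4] shift cm [ 0.29  0.81 12.04] rotvec(tool) [-0.001  0.005  0.08 ]
[-0.22  0.03  1.79 -0.    1.33 -0.3 ]
```

Request:
move_arm(
  targets=[
    {"x": 0,"y": 0,"z": 0,"ax": 0,"ay": 0,"az": 0.08,"gripper": 1},
    {"x": 0,"y": 0,"z": 0,"ax": 0,"ay": 0.11,"az": 0,"gripper": 1},
    {"x": 0,"y": 0,"z": 0,"ax": 0,"ay": 0.115,"az": 0,"gripper": 1},
    {"x": 0,"y": 0,"z": 0,"ax": 0,"ay": 0.115,"az": 0,"gripper": 1},
    {"x": 0,"y": 0,"z": 0,"ax": 0,"ay": 0.115,"az": 0,"gripper": 1},
    {"x": 0,"y": 0,"z": 0,"ax": 0,"ay": 0.115,"az": 0,"gripper": 1},
    {"x": 0,"y": 0,"z": 0,"ax": 0,"ay": 0.115,"az": 0,"gripper": 1},
    {"x": 0,"y": 0,"z": 0,"ax": 0,"ay": 0.115,"az": 0,"gripper": 1},
  ],
)

```text
t: 8.77
tool_pos: [478.4, -16.9, 280.1]
eef_rot: [3.141, -0.799, 0.004]
force: [1.2, 1.3, -4.0]
grip_width: 0.08
```

```bash
python3 - <<'E'
from h import *
go([482,-22,170],[np.pi,-.8,0]); print(env.state()["joint_positions"].round(2),env.state()["eef_rot"])
im=grab("side");cv2.imwrite("pics/s5.png",im["pixels"][:,:,::-1])
print([(np.round(d["position"]).tolist(),round(d["conf"],2)) for d in spotter.landmark_of("foot_nose",im)[:3]])
im=grab("scene");cv2.imwrite("pics/c5.png",im["pixels"][:,:,::-1])
print([(np.round(d["position"]).tolist(),round(d["conf"],2)) for d in spotter.landmark_of("foot_nose",im)[:3]])
P,R=pose();print("pred nose",P+R.apply([-15,0,125.3]))
E
```

```text
now [478.4 -16.9 280.1] shift cm [-7.64  0.51  7.93] rotvec(tool) [-0.002  0.001  0.003]
[-0.34 -0.32  2.25  0.53  0.5  -0.73] [ 3.14100686 -0.79923344  0.00404424]
[([312.0, 469.0, 56.0], 0.92), ([560.0, -16.0, 180.0], 0.84), ([541.0, -17.0, 213.0], 0.69)]
[([551.0, -16.0, 175.0], 0.94), ([314.0, 466.0, 54.0], 0.67)]
pred nose [557.75933839 -16.49800913 181.66396378]
```

View pics/s5.png

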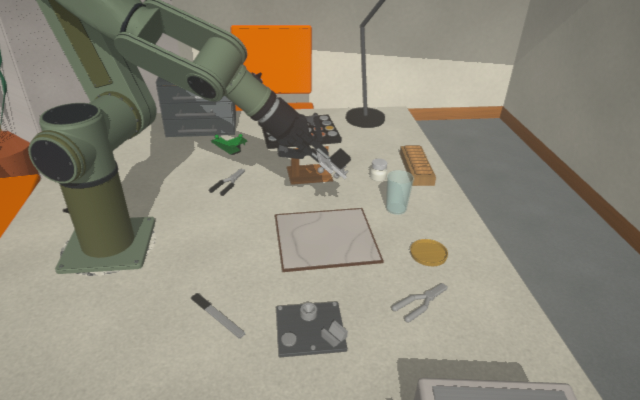

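The side view shows the plate held leaning with its feet down, at about (330,155), and the nose ball agrees with my prediction. Lowering now.

Request:
move_arm(
  targets=[
    {"x": -1.17,"y": 0,"z": 1.48,"ax": 0,"ay": 0,"az": 0,"gripper": 1},
    {"x": -1.17,"y": 0,"z": 1.48,"ax": 0,"ay": 0,"az": 0,"gripper": 1},
    {"x": -1.17,"y": 0,"z": 1.48,"ax": 0,"ay": 0,"az": 0,"gripper": 1},
    {"x": -1.17,"y": 0,"z": 1.48,"ax": 0,"ay": 0,"az": 0,"gripper": 1},
    {"x": -1.17,"y": 0,"z": 1.48,"ax": 0,"ay": 0,"az": 0,"gripper": 1},
    {"x": -1.17,"y": 0,"z": 1.48,"ax": 0,"ay": 0,"az": 0,"gripper": 1},
    {"x": -1.17,"y": 0,"z": 1.48,"ax": 0,"ay": 0,"az": 0,"gripper": 1},
    {"x": -1.17,"y": 0,"z": 1.48,"ax": 0,"ay": 0,"az": 0,"gripper": 1},
  ],
)

```text
t: 9.63
tool_pos: [501.8, -16.6, 145.0]
eef_rot: [-3.14, -0.802, 0.007]
force: [0.9, 0.7, -3.8]
grip_width: 0.082
```

```bash
python3 - <<'E'
from h import *
print(env.state()["joint_positions"].round(2),env.state()["eef_rot"])
P,R=pose();n=P+R.apply([-15,0,125.3]);print("pred nose",n); print(R.inv().apply([0,0,-1]))
im=grab("side");cv2.imwrite("pics/s6.png",im["pixels"][:,:,::-1])
print([(np.round(d["position"]).tolist(),round(d["conf"],2)) for d in spotter.landmark_of("foot_nose",im)[:3]])
E
```

```text
[-0.32  0.07  2.29  1.56  0.24 -1.8 ] [-3.13990115 -0.80236302  0.00661327]
pred nose [581.43975382 -15.86738957  47.10872816]
[-0.71900042  0.00117561  0.69500864]
[([580.0, -11.0, 42.0], 0.93)]
```

View pics/s6.png

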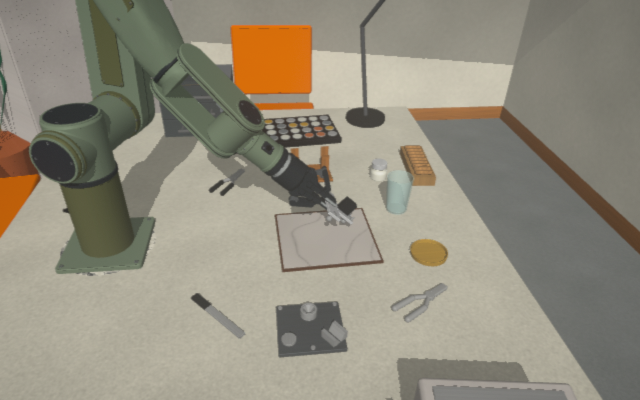

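Request:
move_arm(
  targets=[
    {"x": 0,"y": 0,"z": 0,"ax": 0,"ay": 0,"az": 0,"gripper": 1},
    {"x": -0.4,"y": 0,"z": 0.4,"ax": 0,"ay": 0,"az": 0,"gripper": 1},
    {"x": -0.4,"y": 0,"z": 0.4,"ax": 0,"ay": 0,"az": 0,"gripper": 1},
    {"x": -0.4,"y": 0,"z": 0.4,"ax": 0,"ay": 0,"az": 0,"gripper": 1},
    {"x": 0,"y": 0,"z": 0,"ax": 0,"ay": 0,"az": 0,"gripper": 1},
  ],
)

```text
t: 10.15
tool_pos: [500.8, -16.5, 128.9]
eef_rot: [-3.14, -0.803, 0.005]
force: [-0.2, 0.0, -4.4]
grip_width: 0.081
```

```bash
python3 - <<'E'
from h import *
print(env.state()["joint_positions"].round(2),env.state()["eef_rot"],env.state()["force"])
P,R=pose();n=P+R.apply([-15,0,125.3]);print("pred nose",n); print(R.inv().apply([0,0,-1]))
E
```

```text
[-0.32  0.12  2.3   1.78  0.24 -2.02] [-3.1396362  -0.80275478  0.00524433] [-0.22672522  0.04145115 -4.44842213]
pred nose [580.50862773 -15.82473547  31.10715171]
[-0.71927264  0.0013592   0.69472658]
```

Request:
move_arm(
  targets=[
    {"x": -0.4,"y": 0,"z": 0.39,"ax": 0,"ay": 0,"az": 0,"gripper": 1},
    {"x": -0.4,"y": 0,"z": 0.39,"ax": 0,"ay": 0,"az": 0,"gripper": 1},
    {"x": -0.3,"y": 0,"z": 0.29,"ax": 0,"ay": 0,"az": 0,"gripper": 1},
    {"x": 0,"y": 0,"z": 0,"ax": 0,"ay": 0,"az": 0,"gripper": 1},
    {"x": 0,"y": 0,"z": 0,"ax": 0,"ay": 0,"az": 0,"gripper": 1},
  ],
)

```text
t: 10.57
tool_pos: [500.8, -16.4, 113.9]
eef_rot: [-3.139, -0.803, 0.005]
force: [0.1, -0.1, -2.8]
grip_width: 0.084
```

Request:
move_arm(
  targets=[
    {"x": -0.1,"y": 0,"z": 0.1,"ax": 0,"ay": 0,"az": 0,"gripper": 1},
    {"x": 0,"y": 0,"z": 0,"ax": 0,"ay": 0,"az": 0,"gripper": 1},
  ],
)

```text
t: 10.73
tool_pos: [500.4, -16.3, 112.1]
eef_rot: [-3.139, -0.803, 0.005]
force: [-0.2, 0.0, -4.0]
grip_width: 0.081
```

Request:
move_arm(
  targets=[
    {"x": -0.1,"y": 0,"z": 0.1,"ax": 0,"ay": 0,"az": 0,"gripper": 1},
    {"x": 0,"y": 0,"z": 0,"ax": 0,"ay": 0,"az": 0,"gripper": 1},
  ],
)

```text
t: 10.9
tool_pos: [500.4, -16.2, 110.6]
eef_rot: [-3.139, -0.803, 0.004]
force: [-1.0, -0.9, -0.7]
grip_width: 0.081
```

Contact: the force jumped from -4 N to -0.7 N. Opening the gripper.

Request:
move_arm(
  targets=[
    {"x": 0,"y": 0,"z": 0,"ax": 0,"ay": 0,"az": 0,"gripper": 0},
    {"x": 0,"y": 0,"z": 0,"ax": 0,"ay": 0,"az": 0,"gripper": 0},
    {"x": 0,"y": 0,"z": 0,"ax": 0,"ay": 0,"az": 0,"gripper": 0},
    {"x": 0,"y": 0,"z": 0,"ax": 0,"ay": 0,"az": 0,"gripper": 0},
    {"x": 0,"y": 0,"z": 0,"ax": 0,"ay": 0,"az": 0,"gripper": 0},
    {"x": 0,"y": 0,"z": 0,"ax": 0,"ay": 0,"az": 0,"gripper": 0},
    {"x": 0,"y": 0,"z": 0,"ax": 0,"ay": 0,"az": 0,"gripper": 0},
    {"x": 0,"y": 0,"z": 0,"ax": 0,"ay": 0,"az": 0,"gripper": 0},
  ],
)

```text
t: 11.57
tool_pos: [499.8, -16.1, 109.8]
eef_rot: [-3.138, -0.801, 0.004]
force: [-0.4, 0.4, -1.9]
grip_width: 1.001
```

```bash
python3 - <<'E'
from h import *
im=grab("side");cv2.imwrite("pics/s7.png",cv2.resize(im["pixels"][120:300,200:460,::-1],None,fx=3,fy=3))
im=grab("scene");cv2.imwrite("pics/c7.png",cv2.resize(im["pixels"][120:300,200:460,::-1],None,fx=3,fy=3))
im=grab("wrist");cv2.imwrite("pics/w7.png",im["pixels"][:,:,::-1])
E
```

```text
(no output)
```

View pics/s7.png

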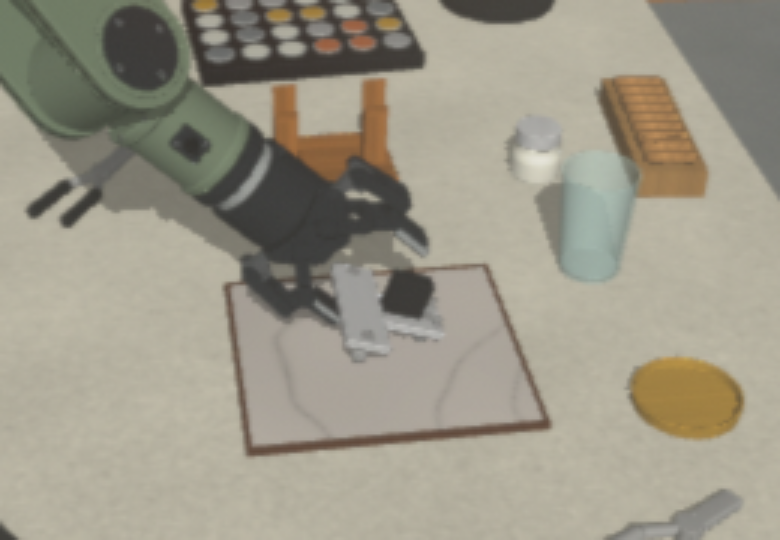

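View pics/w7.png

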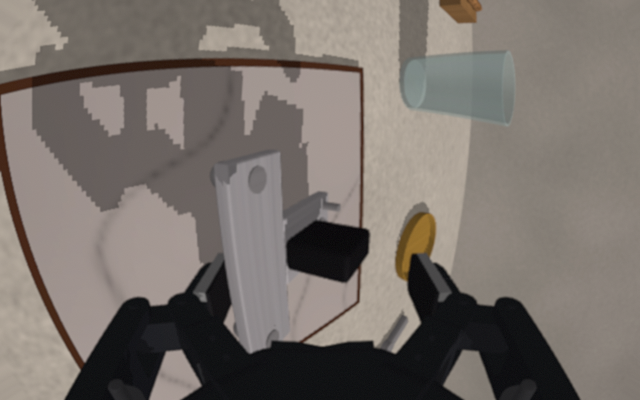

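The plate has tipped over to the feet side, at about (385,310) in the enlarged view. The lower fingertip is still close to its wide edge, so I'll back out horizontally.

Request:
move_arm(
  targets=[
    {"x": -0.5,"y": 0,"z": -0.52,"ax": 0,"ay": 0,"az": 0,"gripper": 0},
    {"x": -0.5,"y": 0,"z": -0.52,"ax": 0,"ay": 0,"az": 0,"gripper": 0},
    {"x": -0.5,"y": 0,"z": -0.52,"ax": 0,"ay": 0,"az": 0,"gripper": 0},
    {"x": -0.5,"y": 0,"z": -0.52,"ax": 0,"ay": 0,"az": 0,"gripper": 0},
    {"x": 0,"y": 0,"z": 0,"ax": 0,"ay": 0,"az": 0,"gripper": 0},
  ],
)

```text
t: 12.13
tool_pos: [469.1, -16.0, 109.6]
eef_rot: [-3.138, -0.8, 0.003]
force: [-0.2, 0.6, -0.6]
grip_width: 0.997
```

```bash
python3 - <<'E'
from h import *
im=grab("side");cv2.imwrite("pics/s8.png",cv2.resize(im["pixels"][120:300,200:460,::-1],None,fx=3,fy=3))
for k in ["plate_grip","foot_nose","plate_edge"]:print(k,[(np.round(d["position"]).tolist(),round(d["conf"],2)) for d in spotter.landmark_of(k,im)[:3]])
E
```

```text
plate_grip [([544.0, -18.0, 48.0], 0.79)]
foot_nose [([571.0, -13.0, 11.0], 0.92)]
plate_edge [([492.0, -12.0, 30.0], 0.87), ([462.0, -280.0, 22.0], 0.28), ([507.0, 31.0, 13.0], 0.22)]
```

View pics/s8.png

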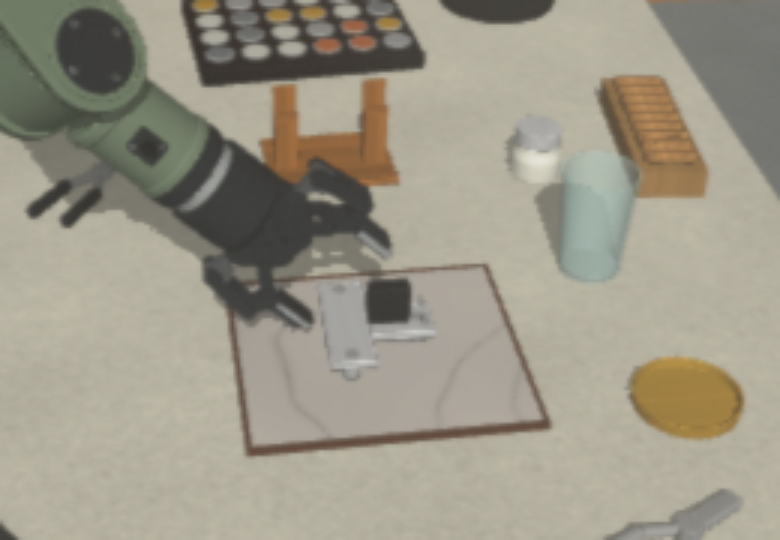

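The plate now lies flat on the board at (370,320) in the enlarged view, and the fingers are clear of it. Raising and levelling the tool.

Request:
move_arm(
  targets=[
    {"x": 0.7,"y": 0,"z": -0.9,"ax": 0,"ay": 0,"az": 0,"gripper": 0},
    {"x": 1.2,"y": 0,"z": -1.2,"ax": 0,"ay": 0,"az": 0,"gripper": 0},
    {"x": 1.4,"y": 0,"z": -1.4,"ax": 0,"ay": 0,"az": 0,"gripper": 0},
    {"x": 1.4,"y": 0,"z": -1.4,"ax": 0,"ay": 0,"az": 0,"gripper": 0},
    {"x": 1.4,"y": 0,"z": -1.4,"ax": 0,"ay": 0,"az": 0,"gripper": 0},
    {"x": 1.4,"y": 0,"z": -1.4,"ax": 0,"ay": 0,"az": 0,"gripper": 0},
    {"x": 1.4,"y": 0,"z": -1.4,"ax": 0,"ay": 0,"az": 0,"gripper": 0},
    {"x": 1.4,"y": 0,"z": -1.4,"ax": 0,"ay": 0,"az": 0,"gripper": 0},
  ],
)

```text
t: 13.0
tool_pos: [468.1, -15.5, 238.1]
eef_rot: [-3.133, -0.803, 0.005]
force: [0.1, -0.1, 0.1]
grip_width: 1.001
```

```bash
python3 - <<'E'
from h import *
print(env.state()["joint_positions"].round(2)); go([500,-18,240],[np.pi,0,0])
E
```

```text
[-0.36 -0.26  2.32  0.72  0.42 -0.93]
now [468.1 -15.5 238.1] shift cm [2.35 0.28 2.16] rotvec(tool) [-0.01  -0.803  0.008]
```

Request:
move_arm(
  targets=[
    {"x": 0,"y": 0,"z": 0,"ax": 0,"ay": -0.115,"az": 0,"gripper": 0},
    {"x": 0,"y": 0,"z": 0,"ax": 0,"ay": -0.115,"az": 0,"gripper": 0},
    {"x": 0,"y": 0,"z": 0,"ax": 0,"ay": -0.115,"az": 0,"gripper": 0},
    {"x": 0,"y": 0,"z": 0,"ax": 0,"ay": -0.115,"az": 0,"gripper": 0},
    {"x": 0,"y": 0,"z": 0,"ax": 0,"ay": -0.115,"az": 0,"gripper": 0},
    {"x": 0,"y": 0,"z": 0,"ax": 0,"ay": -0.115,"az": 0,"gripper": 0},
    {"x": 0,"y": 0,"z": 0,"ax": 0,"ay": -0.11,"az": 0,"gripper": 0},
    {"x": 4,"y": 0,"z": 0,"ax": 0,"ay": 0,"az": 0,"gripper": 0},
  ],
)

```text
t: 13.67
tool_pos: [506.7, -13.1, 238.0]
eef_rot: [-3.131, -0.031, 0.016]
force: [1.8, -0.5, 0.2]
grip_width: 1.0
```

```bash
python3 - <<'E'
from h import *
print(env.state()["joint_positions"].round(2)); go([544,-18,240],[np.pi,0,-np.pi/2])
im=grab("wrist");cv2.imwrite("pics/w9.png",im["pixels"][:,:,::-1])
side=grab("side");W=cloud(side)
m=box(W,[450,-110,28],[620,80,38]);p=W[m];r=cv2.minAreaRect(p[:,:2].astype(np.float32));print(len(p),p.mean(0),r,p.min(0),p.max(0))
W=cloud(im)
m=box(W,[450,-110,28],[620,80,38]);p=W[m];print(len(p),p.mean(0),cv2.minAreaRect(p[:,:2].astype(np.float32)))
m=box(W,[450,-110,58],[620,80,80]);p=W[m];m2=np.abs(p[:,2]-np.median(p[:,2]))<3;p=p[m2];print("grip",len(p),p.mean(0),cv2.minAreaRect(p[:,:2].astype(np.float32)))
sc=grab("scene")
for i in (im,side,sc):
  for k in ["plate_grip","foot_nose","plate_edge","foot_left","foot_right"]:print(k,[(np.round(d["position"]).tolist(),round(d["conf"],2)) for d in spotter.landmark_of(k,i)[:2]])
E
```

```text
[-0.2   0.11  1.79  0.02  1.21 -0.23]
now [506.7 -13.1 238. ] shift cm [ 3.73  0.55 -0.09] rotvec(tool) [-0.033 -0.016  1.587]
541 [523.96114527 -18.65484649  31.37912982] ((538.341796875, -15.684589385986328), (92.30195617675781, 115.53670501708984), 0.5276145339012146) [492.08889525 -73.74263535  28.10720616] [584.41939006  41.97080302  37.61070274]
5595 [520.13436218  -9.64764897  32.37936854] ((537.4932861328125, -13.492122650146484), (92.56378936767578, 108.61592102050781), 0.2913074493408203)
grip 860 [544.87435317 -12.97196332  67.93711297] ((545.6688232421875, -13.498326301574707), (35.56510925292969, 18.15523338317871), 0.7559401392936707)
plate_grip [([547.0, -15.0, 54.0], 0.74)]
foot_nose [([573.0, -18.0, 11.0], 0.91)]
plate_edge [([488.0, -16.0, 26.0], 0.93)]
foot_left [([511.0, -54.0, 11.0], 0.95)]
foot_right [([509.0, 34.0, 14.0], 0.95)]
plate_grip [([294.0, 451.0, 22.0], 0.65), ([544.0, -18.0, 49.0], 0.64)]
foot_nose [([570.0, -12.0, 10.0], 0.91), ([314.0, 468.0, 55.0], 0.76)]
plate_edge [([493.0, -13.0, 27.0], 0.62), ([748.0, 89.0, 54.0], 0.59)]
foot_left [([238.0, 468.0, 50.0], 0.95), ([508.0, -58.0, 12.0], 0.76)]
foot_right [([293.0, 395.0, 58.0], 0.88), ([508.0, 31.0, 13.0], 0.79)]
plate_grip [([295.0, 451.0, 20.0], 0.91), ([544.0, -14.0, 49.0], 0.71)]
foot_nose [([571.0, -17.0, 12.0], 0.97), ([313.0, 466.0, 58.0], 0.78)]
plate_edge [([495.0, -12.0, 28.0], 0.9), ([248.0, 419.0, 41.0], 0.63)]
foot_left [([513.0, -63.0, 10.0], 0.61), ([239.0, 467.0, 55.0], 0.61)]
foot_right [([291.0, 392.0, 57.0], 0.86), ([505.0, 31.0, 13.0], 0.82)]
```

View pics/w9.png

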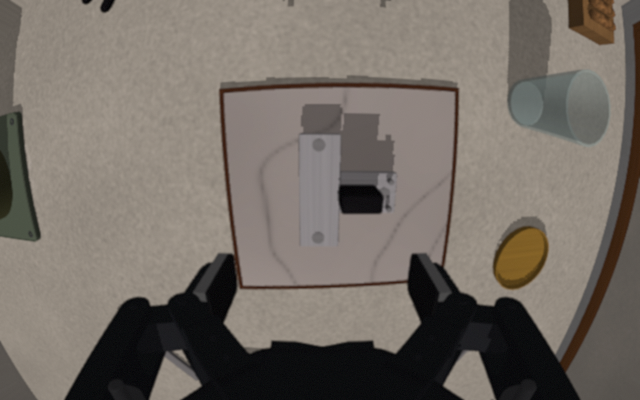

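The wrist view shows the plate flat on the board around (320,190), with the bar at (360,198). Plate top is at z 32 and bar top at z 68, both as expected. Turning the gripper and moving over the bar.

Request:
move_arm(
  targets=[
    {"x": 1.9,"y": 0.1,"z": 0,"ax": 0,"ay": -0.015,"az": 0,"gripper": 0},
    {"x": 1.9,"y": 0,"z": 0,"ax": 0,"ay": 0,"az": 0.1,"gripper": 0},
    {"x": 0,"y": 0,"z": 0,"ax": 0,"ay": 0,"az": 0.12,"gripper": 0},
    {"x": 0,"y": 0,"z": 0,"ax": 0,"ay": 0,"az": 0.12,"gripper": 0},
    {"x": 0,"y": 0,"z": 0,"ax": 0,"ay": 0,"az": 0.12,"gripper": 0},
    {"x": 0,"y": 0,"z": 0,"ax": 0,"ay": 0,"az": 0.12,"gripper": 0},
    {"x": 0,"y": 0,"z": 0,"ax": 0,"ay": 0,"az": 0.12,"gripper": 0},
    {"x": 0,"y": 0,"z": 0,"ax": 0,"ay": 0,"az": 0.12,"gripper": 0},
  ],
)

```text
t: 15.23
tool_pos: [546.8, -13.9, 239.9]
eef_rot: [-3.116, -0.009, -0.81]
force: [-1.2, 0.3, -0.8]
grip_width: 0.995
```

Request:
move_arm(
  targets=[
    {"x": 0,"y": 0,"z": 0,"ax": 0,"ay": 0,"az": 0.12,"gripper": 0},
    {"x": 0,"y": 0,"z": 0,"ax": 0,"ay": 0,"az": 0.12,"gripper": 0},
    {"x": 0,"y": 0,"z": 0,"ax": 0,"ay": 0,"az": 0.12,"gripper": 0},
    {"x": 0,"y": 0,"z": 0,"ax": 0,"ay": 0,"az": 0.12,"gripper": 0},
    {"x": 0,"y": 0,"z": 0,"ax": 0,"ay": 0,"az": 0.12,"gripper": 0},
    {"x": 0,"y": 0,"z": 0,"ax": 0,"ay": 0,"az": 0.12,"gripper": 0},
    {"x": 0,"y": 0,"z": 0,"ax": 0,"ay": 0,"az": 0.05,"gripper": 0},
    {"x": 0,"y": 0,"z": 0,"ax": 0,"ay": 0,"az": 0,"gripper": 0},
  ],
)

```text
t: 15.9
tool_pos: [546.7, -13.9, 239.9]
eef_rot: [-3.117, 0.011, -1.574]
force: [0.3, 0.3, 0.3]
grip_width: 1.003
```

```bash
python3 - <<'E'
from h import *
im=grab("wrist");cv2.imwrite("pics/w10.png",im["pixels"][:,:,::-1])
W=cloud(im)
m=box(W,[450,-110,29],[620,80,36]);p=W[m];print(len(p),p.mean(0),cv2.minAreaRect(p[:,:2].astype(np.float32)))
m=box(W,[450,-110,58],[620,80,80]);p=W[m];m2=np.abs(p[:,2]-np.median(p[:,2]))<3;p=p[m2];print("grip",len(p),p.mean(0),cv2.minAreaRect(p[:,:2].astype(np.float32)))
go([545.5,-14,111],[np.pi,0,-np.pi/2])
print(env.state()["joint_positions"].round(2),env.state()["eef_rot"])
E
```

```text
5334 [526.70356845 -13.98109919  32.33763328] ((537.7449951171875, -13.800525665283203), (91.6007308959961, 110.28380584716797), 0.10982944816350937)
grip 877 [546.77450287 -13.79088791  67.92825095] ((546.1460571289062, -13.592079162597656), (35.46677017211914, 17.70169448852539), 0.5405904054641724)
now [546.8 -13.9 239.9] shift cm [ 0.14  0.45 12.88] rotvec(tool) [-0.025  0.011 -0.002]
[-0.19  0.2   1.69  0.02  1.23  1.38] [-3.11659396  0.01067558 -1.57242438]
```

Request:
move_arm(
  targets=[
    {"x": 0,"y": 0,"z": 0,"ax": -0.025,"ay": 0.011,"az": 0,"gripper": 0},
    {"x": 0,"y": 0.1,"z": 3,"ax": 0,"ay": 0,"az": 0,"gripper": 0},
    {"x": 0,"y": 0,"z": 3,"ax": 0,"ay": 0,"az": 0,"gripper": 0},
    {"x": 0,"y": 0,"z": 2,"ax": 0,"ay": 0,"az": 0,"gripper": 0},
    {"x": 0,"y": 0,"z": 0,"ax": 0,"ay": 0,"az": 0,"gripper": 0},
    {"x": 0,"y": 0,"z": 0,"ax": 0,"ay": 0,"az": 0,"gripper": 0},
  ],
)

```text
t: 16.45
tool_pos: [544.9, -13.8, 158.9]
eef_rot: [3.138, 0.0, -1.573]
force: [0.6, 0.3, 1.1]
grip_width: 1.0
```

```bash
python3 - <<'E'
from h import *
im=grab("wrist");cv2.imwrite("pics/w11.png",im["pixels"][:,:,::-1])
W=cloud(im)
m=box(W,[450,-110,58],[620,80,80]);p=W[m];m2=np.abs(p[:,2]-np.median(p[:,2]))<3;p=p[m2];print("grip",len(p),p.mean(0),cv2.minAreaRect(p[:,:2].astype(np.float32)))
go([545.8,-13.7,111],[np.pi,0,-np.pi/2])
E
```

```text
grip 1662 [547.21345634 -13.64348423  68.00088623] ((545.8012084960938, -13.66742992401123), (17.436622619628906, 35.887977600097656), 89.46504211425781)
now [546.2 -14.  160.5] shift cm [-0.03  0.04  4.95] rotvec(tool) [-0.001 -0.    -0.002]
```

View pics/w11.png

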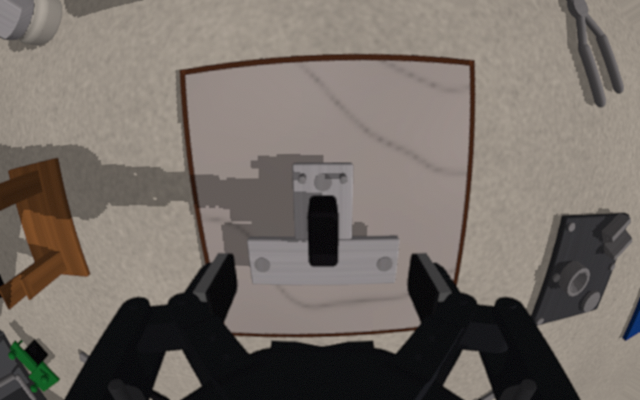

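The bar is at (322,230), centred between the fingers at columns 225 and 420. Descending and gripping it.

Request:
move_arm(
  targets=[
    {"x": 0,"y": 0,"z": 2.5,"ax": 0,"ay": 0,"az": 0,"gripper": 0},
    {"x": 0,"y": 0,"z": 2.4,"ax": 0,"ay": 0,"az": 0,"gripper": 0},
    {"x": 0,"y": 0,"z": 0,"ax": 0,"ay": 0,"az": 0,"gripper": 0},
    {"x": 0,"y": 0,"z": 0,"ax": 0,"ay": 0,"az": 0,"gripper": 0},
  ],
)

```text
t: 16.83
tool_pos: [546.0, -14.0, 111.7]
eef_rot: [3.142, -0.0, -1.573]
force: [0.1, -0.3, 0.4]
grip_width: 0.999
```

Request:
move_arm(
  targets=[
    {"x": 0,"y": 0,"z": 0,"ax": 0,"ay": 0,"az": 0,"gripper": 0.4},
    {"x": 0,"y": 0,"z": 0,"ax": 0,"ay": 0,"az": 0,"gripper": 0.7},
    {"x": 0,"y": 0,"z": 0,"ax": 0,"ay": 0,"az": 0,"gripper": 1},
    {"x": 0,"y": 0,"z": 0,"ax": 0,"ay": 0,"az": 0,"gripper": 1},
    {"x": 0,"y": 0,"z": 0,"ax": 0,"ay": 0,"az": 0,"gripper": 1},
    {"x": 0,"y": 0,"z": 0,"ax": 0,"ay": 0,"az": 0,"gripper": 1},
    {"x": 0,"y": 0,"z": 0,"ax": 0,"ay": 0,"az": 0,"gripper": 1},
    {"x": 0,"y": 0,"z": 0,"ax": 0,"ay": 0,"az": 0,"gripper": 1},
  ],
  squeeze=80,
)

```text
t: 17.5
tool_pos: [546.4, -14.1, 111.8]
eef_rot: [-3.14, -0.001, -1.574]
force: [0.3, 0.5, 4.6]
grip_width: 0.194
```

Request:
move_arm(
  targets=[
    {"x": 0,"y": 0,"z": 0,"ax": 0,"ay": 0,"az": 0,"gripper": 1},
    {"x": 0,"y": 0,"z": -1,"ax": 0,"ay": 0,"az": 0,"gripper": 1},
    {"x": 0,"y": 0,"z": -2,"ax": 0,"ay": 0,"az": 0,"gripper": 1},
    {"x": 0,"y": 0,"z": -2.5,"ax": 0,"ay": 0,"az": 0,"gripper": 1},
    {"x": 0,"y": 0,"z": -2.5,"ax": 0,"ay": 0,"az": 0,"gripper": 1},
    {"x": 0,"y": 0,"z": -2,"ax": 0,"ay": 0,"az": 0,"gripper": 1},
    {"x": 0,"y": 0,"z": 0,"ax": 0,"ay": 0,"az": 0,"gripper": 1},
  ],
)

```text
t: 18.08
tool_pos: [547.8, -14.2, 215.1]
eef_rot: [-3.134, -0.002, -1.573]
force: [1.3, -0.3, -2.2]
grip_width: 0.193
```

```bash
python3 - <<'E'
from h import *
im=grab("wrist");cv2.imwrite("pics/w12.png",im["pixels"][:,:,::-1])
W=cloud(im); P,R=pose()
T=R.inv().apply((W-P).reshape(-1,3)).reshape(W.shape)
m=box(T,[-70,-70,60],[70,70,100]);q=T[m];print(len(q),np.median(q,0))
m=(np.abs(T[...,2]-np.median(q[:,2]))<4)&m; q=T[m]; A=np.c_[q[:,:2],np.ones(len(q))]; print(np.linalg.lstsq(A,q[:,2],rcond=None)[0])
print(cv2.minAreaRect(q[:,:2].astype(np.float32)),q.min(0),q.max(0))
# base
side=grab("side");sc=grab("scene")
for i in (im,side,sc):
  for k in ["seat_base","seat_cone","seat_groove","seat_flat"]:print(k,[(np.round(d["position"]).tolist(),round(d["conf"],2)) for d in spotter.landmark_of(k,i)[:2]])
E
```

```text
6385 [ -0.36248658 -18.87346987  77.10691725]
[-5.62068041e-04  8.08572669e-03  7.73160763e+01]
((3.6535868644714355, 8.293800354003906), (94.97024536132812, 92.75384521484375), 37.480712890625) [-55.15034762 -39.29182773  73.11388591] [54.25192687 53.39358018 81.09886779]
seat_base [([466.0, -318.0, 4.0], 0.77)]
seat_cone [([466.0, -285.0, 25.0], 0.75)]
seat_groove [([513.0, -346.0, 22.0], 0.69), ([469.0, -316.0, 1.0], 0.69)]
seat_flat [([423.0, -347.0, 28.0], 0.78), ([513.0, 32.0, 118.0], 0.75)]
seat_base [([466.0, -317.0, 1.0], 0.87)]
seat_cone [([464.0, -280.0, 21.0], 0.71)]
seat_groove [([510.0, -348.0, 22.0], 0.68)]
seat_flat [([510.0, -348.0, 24.0], 0.7), ([422.0, -345.0, 23.0], 0.67)]
seat_base [([468.0, -315.0, 2.0], 0.75)]
seat_cone [([468.0, -281.0, 20.0], 0.63)]
seat_groove [([508.0, -344.0, 22.0], 0.77), ([508.0, -61.0, 111.0], 0.57)]
seat_flat [([423.0, -343.0, 24.0], 0.74), ([537.0, -29.0, 0.0], 0.53)]
```

View pics/w12.png

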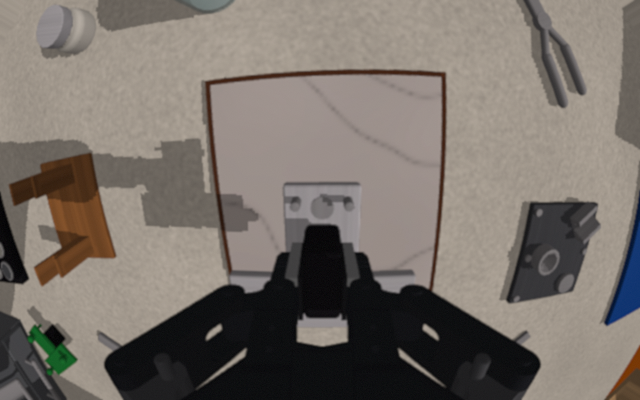

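```bash
cat > b.py <<'E'
from h import *
def base(n):
    im=grab(n);W=cloud(im)
    m=box(W,[370,-420,6.5],[560,-220,13.5]).astype(np.uint8)
    k,l,s,c=cv2.connectedComponentsWithStats(m)
    j=1+np.argmax(s[1:,4]);p=W[l==j]
    print(n,len(p),cv2.minAreaRect(p[:,:2].astype(np.float32)),np.median(p[:,2]))
    # high parts: seats tops
    m=box(W,[390,-400,14],[545,-240,40]);p=W[m]
    k,l,s,c=cv2.connectedComponentsWithStats(m.astype(np.uint8))
    for j in range(1,k):
        if s[j,4]>15:
            q=W[l==j]; print("  seat",s[j,4],q.mean(0).round(1),q.min(0).round(1),q.max(0).round(1))
E
python3 -c "
from b import *
base('wrist');base('side');base('scene')"
```

```text
wrist 4577 ((467.4934997558594, -312.3875427246094), (136.56593322753906, 126.33329772949219), 0.8235644102096558) 10.522329360061974
  seat 746 [ 512.1 -340.6   23.1] [ 486.2 -368.2   14. ] [ 537.2 -317.4   30.4]
  seat 624 [ 468.5 -278.6   24.1] [ 449.9 -300.2   14. ] [ 484.5 -261.7   30.2]
  seat 218 [ 422.6 -342.1   16.5] [ 407.2 -358.6   14.2] [ 437.3 -328.5   18.5]
side 2446 ((467.89508056640625, -313.50201416015625), (135.77194213867188, 127.27686309814453), 0.03091888688504696) 9.211062946585336
  seat 236 [ 466.7 -284.6   23.2] [ 449.8 -300.5   14.1] [ 483.7 -264.9   31.5]
  seat 327 [ 512.2 -346.    22.6] [ 486.3 -370.1   14. ] [ 537.4 -320.3   30.5]
  seat 128 [ 421.9 -345.1   15.7] [ 407.7 -358.4   14. ] [ 435.2 -330.2   19.2]
scene 1230 ((467.29443359375, -316.7441101074219), (137.75503540039062, 124.66390991210938), 0.021766604855656624) 10.103658592439945
  seat 72 [ 423.5 -348.5   16.6] [ 407.1 -364.1   14. ] [ 438.4 -333.7   22.7]
  seat 144 [ 468.2 -285.4   24. ] [ 436.5 -302.8   14.3] [ 486.4 -261.3   31.6]
  seat 200 [ 512.9 -348.    23.1] [ 487.3 -372.4   14. ] [ 538.8 -321.6   32.4]
```

Three cameras agree: cone axis at about (467,-282) and base yaw close to -90 degrees. Carrying the plate over the base.

Request:
move_arm(
  targets=[
    {"x": 1.5,"y": 0.4,"z": 0,"ax": 0,"ay": 0,"az": 0,"gripper": 1},
    {"x": 2.7,"y": 0.75,"z": 0,"ax": 0,"ay": 0,"az": 0,"gripper": 1},
    {"x": 2.7,"y": 0.75,"z": 0,"ax": 0,"ay": 0,"az": 0,"gripper": 1},
    {"x": 2.7,"y": 0.75,"z": 0,"ax": 0,"ay": 0,"az": 0,"gripper": 1},
    {"x": 2.7,"y": 0.75,"z": 0,"ax": 0,"ay": 0,"az": 0,"gripper": 1},
    {"x": 2.7,"y": 0.75,"z": 0,"ax": 0,"ay": 0,"az": 0,"gripper": 1},
    {"x": 2.7,"y": 0.75,"z": 0,"ax": 0,"ay": 0,"az": 0,"gripper": 1},
    {"x": 2.7,"y": 0.75,"z": 0,"ax": 0,"ay": 0,"az": 0,"gripper": 1},
  ],
)

```text
t: 19.65
tool_pos: [488.2, -219.0, 211.3]
eef_rot: [-3.141, -0.0, -1.574]
force: [1.0, -0.1, -3.7]
grip_width: 0.2
```

Request:
move_arm(
  targets=[
    {"x": 2.7,"y": 0.7,"z": 0,"ax": 0,"ay": 0,"az": 0,"gripper": 1},
    {"x": 2.7,"y": 0.7,"z": 0,"ax": 0,"ay": 0,"az": -0.03,"gripper": 1},
    {"x": 2.4,"y": 0.5,"z": 0,"ax": 0,"ay": 0,"az": -0.07,"gripper": 1},
    {"x": 0,"y": 0,"z": 0,"ax": 0,"ay": 0,"az": -0.11,"gripper": 1},
    {"x": 0,"y": 0,"z": 0,"ax": 0,"ay": 0,"az": -0.11,"gripper": 1},
    {"x": 0,"y": 0,"z": 0,"ax": 0,"ay": 0,"az": -0.11,"gripper": 1},
    {"x": 0,"y": 0,"z": 0,"ax": 0,"ay": 0,"az": -0.11,"gripper": 1},
    {"x": 0,"y": 0,"z": 0,"ax": 0,"ay": 0,"az": -0.11,"gripper": 1},
  ],
)

```text
t: 20.32
tool_pos: [470.0, -296.0, 211.1]
eef_rot: [3.142, -0.0, -0.919]
force: [0.4, 0.7, -4.0]
grip_width: 0.197
```

Request:
move_arm(
  targets=[
    {"x": 0,"y": 0,"z": 0,"ax": 0,"ay": 0,"az": -0.11,"gripper": 1},
    {"x": 0,"y": 0,"z": 0,"ax": 0,"ay": 0,"az": -0.11,"gripper": 1},
    {"x": 0,"y": 0,"z": 0,"ax": 0,"ay": 0,"az": -0.11,"gripper": 1},
    {"x": 0,"y": 0,"z": 0,"ax": 0,"ay": 0,"az": -0.11,"gripper": 1},
    {"x": 0,"y": 0,"z": 0,"ax": 0,"ay": 0,"az": -0.11,"gripper": 1},
    {"x": 0,"y": 0,"z": 0,"ax": 0,"ay": 0,"az": -0.11,"gripper": 1},
    {"x": 0,"y": 0,"z": 0,"ax": 0,"ay": 0,"az": -0.11,"gripper": 1},
    {"x": 0,"y": 0,"z": 0,"ax": 0,"ay": 0,"az": -0.11,"gripper": 1},
  ],
)

```text
t: 20.98
tool_pos: [470.1, -295.8, 211.1]
eef_rot: [3.141, 0.0, -0.038]
force: [0.5, 0.7, -3.5]
grip_width: 0.193
```

```bash
python3 -c "
from h import *
go([467.3,-308,160],[np.pi,0,0]);print(env.state()['eef_rot'],env.state()['joint_positions'].round(2),env.state()['grip_width'])"
```

```text
now [ 470.1 -295.8  211.1] shift cm [-0.23  1.23  5.11] rotvec(tool) [ 0.     0.    -0.038]
[ 3.14145526e+00  2.33989343e-07 -3.83976908e-02] [-0.72  0.26  1.68 -0.    1.2  -0.68] 0.19286098637999538
```

Request:
move_arm(
  targets=[
    {"x": 0,"y": 0,"z": 0,"ax": 0,"ay": 0,"az": -0.038,"gripper": 1},
    {"x": -0.28,"y": 1.22,"z": 1.5,"ax": 0,"ay": 0,"az": 0,"gripper": 1},
    {"x": 0,"y": 0,"z": 2,"ax": 0,"ay": 0,"az": 0,"gripper": 1},
    {"x": 0,"y": 0,"z": 0,"ax": 0,"ay": 0,"az": 0,"gripper": 1},
    {"x": 0,"y": 0,"z": 0,"ax": 0,"ay": 0,"az": 0,"gripper": 1},
  ],
)

```text
t: 21.4
tool_pos: [466.2, -307.1, 174.7]
eef_rot: [-3.139, 0.003, -0.006]
force: [0.2, 0.3, -2.9]
grip_width: 0.197
```

```bash
python3 - <<'E'
from b import *
go([467.3,-308,140],[np.pi,0,0]);print(env.state()['eef_rot'])
w=grab("wrist");cv2.imwrite("pics/w13.png",w["pixels"][:,:,::-1])
s=grab("side");cv2.imwrite("pics/s13.png",cv2.resize(s["pixels"][220:380,200:440,::-1],None,fx=3.3,fy=3.3))
sc=grab("scene");cv2.imwrite("pics/c13.png",cv2.resize(sc["pixels"][180:300,110:290,::-1],None,fx=4,fy=4))
for i in (s,sc):
  for k in ["plate_grip","foot_nose","foot_left","foot_right","seat_cone","seat_groove","seat_flat"]:print(k,[(np.round(d["position"]).tolist(),round(d["conf"],2)) for d in spotter.landmark_of(k,i)[:2]])
E
```

```text
now [ 466.2 -307.1  174.7] shift cm [0.12 0.1  3.47] rotvec(tool) [-0.003  0.003 -0.006]
[-3.13874417  0.00316172 -0.0060418 ]
plate_grip [([293.0, 453.0, 17.0], 0.95), ([468.0, -309.0, 111.0], 0.94)]
foot_nose [([314.0, 465.0, 51.0], 0.65), ([464.0, -281.0, 73.0], 0.57)]
foot_left [([239.0, 470.0, 55.0], 0.92), ([511.0, -343.0, 76.0], 0.87)]
foot_right [([292.0, 395.0, 59.0], 0.7), ([422.0, -344.0, 77.0], 0.59)]
seat_cone [([464.0, -280.0, 24.0], 0.95), ([466.0, -280.0, 74.0], 0.16)]
seat_groove [([510.0, -347.0, 18.0], 0.9), ([465.0, -364.0, 93.0], 0.38)]
seat_flat [([421.0, -347.0, 25.0], 0.88), ([467.0, -311.0, 115.0], 0.31)]
plate_grip [([296.0, 450.0, 22.0], 0.85), ([468.0, -305.0, 115.0], 0.72)]
foot_nose [([464.0, -285.0, 76.0], 0.95), ([312.0, 467.0, 56.0], 0.87)]
foot_left [([239.0, 468.0, 53.0], 0.95), ([512.0, -350.0, 70.0], 0.82)]
foot_right [([420.0, -347.0, 78.0], 0.86), ([292.0, 394.0, 54.0], 0.6)]
seat_cone [([719.0, -260.0, 8.0], 0.7), ([464.0, -281.0, 23.0], 0.6)]
seat_groove [([509.0, -345.0, 20.0], 0.68)]
seat_flat [([420.0, -343.0, 22.0], 0.58), ([466.0, -285.0, 75.0], 0.37)]
```

View pics/s13.png

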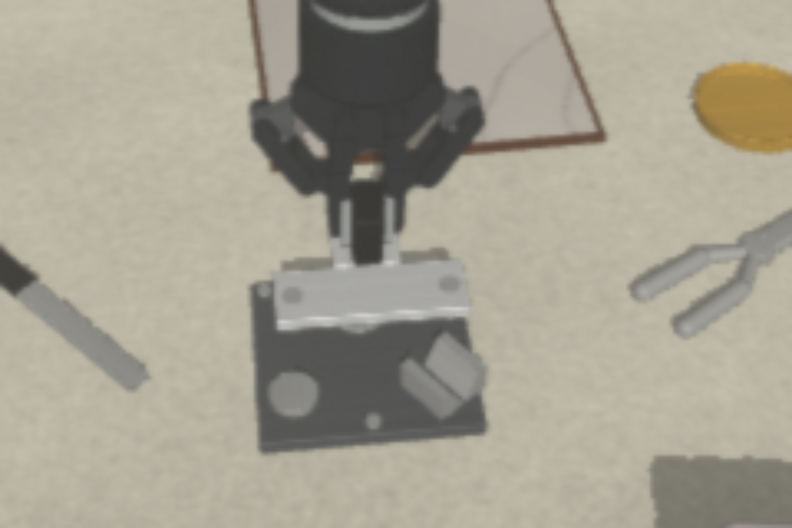

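View pics/c13.png

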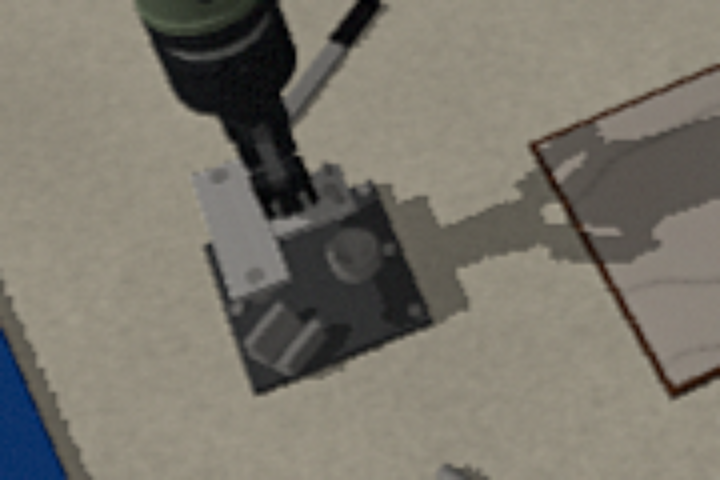

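View pics/w13.png

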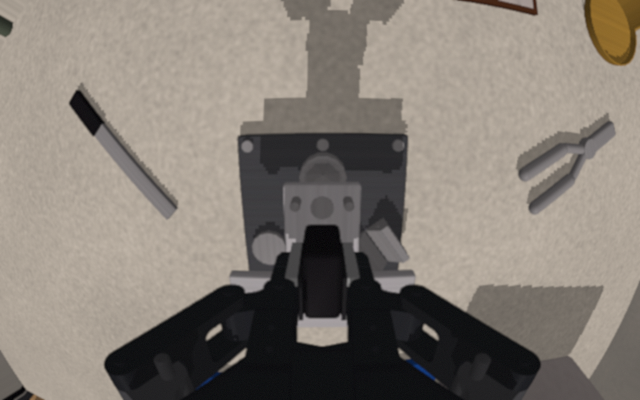

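Wrist view: the nose, with its bar at column 322, is centred on the cone at (323,170), and the base edges are parallel to the plate. Descending in stages.

Request:
move_arm(
  targets=[
    {"x": 0.05,"y": 0.05,"z": 1.5,"ax": -0.003,"ay": 0.003,"az": -0.004,"gripper": 1},
    {"x": 0,"y": 0,"z": 1.5,"ax": 0,"ay": 0,"az": 0,"gripper": 1},
    {"x": 0,"y": 0,"z": 0.8,"ax": 0,"ay": 0,"az": 0,"gripper": 1},
    {"x": 0,"y": 0,"z": 0,"ax": 0,"ay": 0,"az": 0,"gripper": 1},
    {"x": 0,"y": 0,"z": 0,"ax": 0,"ay": 0,"az": 0,"gripper": 1},
    {"x": 0,"y": 0,"z": 0,"ax": 0,"ay": 0,"az": 0,"gripper": 1},
  ],
)

```text
t: 22.75
tool_pos: [468.3, -309.0, 138.7]
eef_rot: [3.137, -0.004, -0.002]
force: [0.2, 0.5, -3.6]
grip_width: 0.196
```

```bash
python3 - <<'E'
from b import *
go([467,-308,122],[np.pi,0,0]);print(env.state()['eef_rot'],env.state()['force'])
w=grab("wrist");cv2.imwrite("pics/w14.png",w["pixels"][:,:,::-1])
s=grab("side");cv2.imwrite("pics/s14.png",cv2.resize(s["pixels"][220:380,200:440,::-1],None,fx=3.3,fy=3.3))
E
```

```text
now [ 468.3 -309.   138.7] shift cm [-0.13 -0.11  1.67] rotvec(tool) [ 0.004 -0.004 -0.002]
[ 3.13743516e+00 -4.02647330e-03 -1.79724549e-03] [ 0.23834841  0.50563585 -3.57977473]
```

View pics/w14.png

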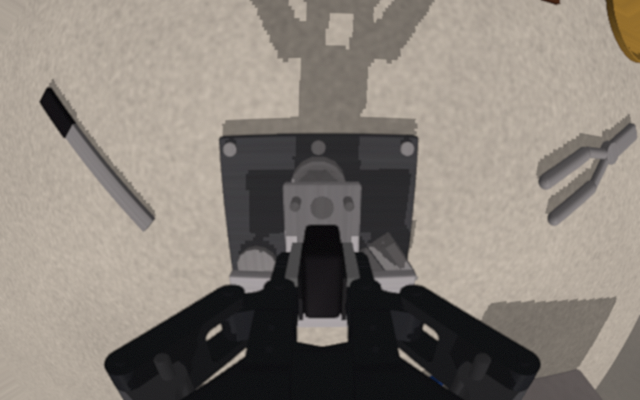

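View pics/s14.png

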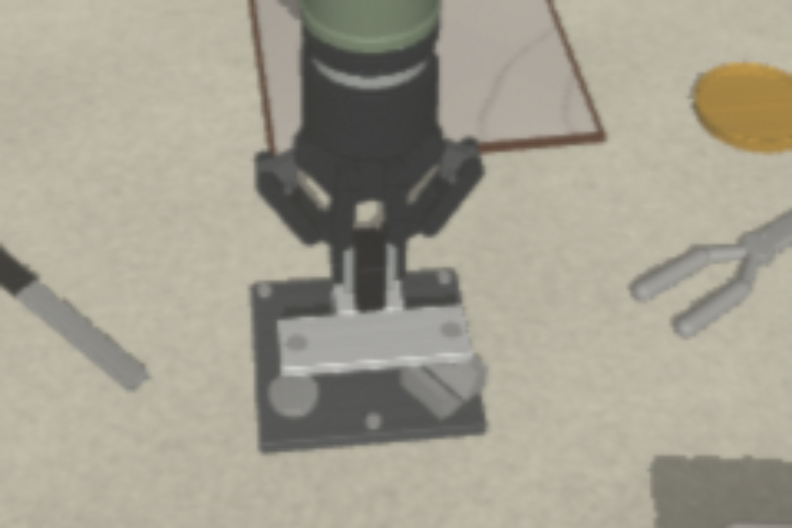

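The base centreline is at column 319 against the nose at 322, so I need about 2 mm of -x. I'll correct that and lower further while watching the force.

Request:
move_arm(
  targets=[
    {"x": -0.2,"y": -0.1,"z": 0.2,"ax": 0.004,"ay": -0.004,"az": -0.002,"gripper": 1},
    {"x": 0,"y": 0,"z": 0.3,"ax": 0,"ay": 0,"az": 0,"gripper": 1},
    {"x": 0,"y": 0,"z": 0.3,"ax": 0,"ay": 0,"az": 0,"gripper": 1},
    {"x": 0,"y": 0,"z": 0,"ax": 0,"ay": 0,"az": 0,"gripper": 1},
    {"x": 0,"y": 0,"z": 0,"ax": 0,"ay": 0,"az": 0,"gripper": 1},
  ],
)

```text
t: 23.27
tool_pos: [465.6, -307.4, 129.6]
eef_rot: [-3.14, 0.002, 0.0]
force: [0.3, -0.6, -4.0]
grip_width: 0.193
```

Request:
move_arm(
  targets=[
    {"x": 0,"y": 0,"z": 0.2,"ax": 0,"ay": 0,"az": 0,"gripper": 1},
    {"x": 0,"y": 0,"z": 0.2,"ax": 0,"ay": 0,"az": 0,"gripper": 1},
    {"x": 0,"y": 0,"z": 0,"ax": 0,"ay": 0,"az": 0,"gripper": 1},
  ],
)

```text
t: 23.52
tool_pos: [465.6, -307.5, 125.6]
eef_rot: [-3.14, 0.002, 0.0]
force: [0.5, -0.4, -3.5]
grip_width: 0.196
```

Request:
move_arm(
  targets=[
    {"x": 0,"y": 0,"z": 0.15,"ax": 0,"ay": 0,"az": 0,"gripper": 1},
    {"x": 0,"y": 0,"z": 0,"ax": 0,"ay": 0,"az": 0,"gripper": 1},
  ],
)

```text
t: 23.68
tool_pos: [465.7, -307.5, 124.3]
eef_rot: [-3.141, 0.001, 0.0]
force: [0.2, 0.5, -3.6]
grip_width: 0.193
```

Request:
move_arm(
  targets=[
    {"x": 0,"y": 0,"z": 0.1,"ax": 0,"ay": 0,"az": 0,"gripper": 1},
    {"x": 0,"y": 0,"z": 0,"ax": 0,"ay": 0,"az": 0,"gripper": 1},
  ],
)

```text
t: 23.85
tool_pos: [465.8, -307.6, 123.5]
eef_rot: [-3.141, 0.001, 0.0]
force: [0.2, -1.0, -4.0]
grip_width: 0.201
```

Request:
move_arm(
  targets=[
    {"x": 0,"y": 0,"z": 0.1,"ax": 0,"ay": 0,"az": 0,"gripper": 1},
    {"x": 0,"y": 0,"z": 0,"ax": 0,"ay": 0,"az": 0,"gripper": 1},
  ],
)

```text
t: 24.02
tool_pos: [466.1, -307.8, 122.7]
eef_rot: [-3.141, 0.0, 0.0]
force: [1.2, 0.5, -3.6]
grip_width: 0.194
```

Request:
move_arm(
  targets=[
    {"x": 0,"y": 0,"z": 0.08,"ax": 0,"ay": 0,"az": 0,"gripper": 1},
    {"x": 0,"y": 0,"z": 0,"ax": 0,"ay": 0,"az": 0,"gripper": 1},
  ],
)

```text
t: 24.18
tool_pos: [466.2, -308.0, 122.2]
eef_rot: [3.141, -0.0, 0.0]
force: [1.4, 0.4, -1.5]
grip_width: 0.196
```

Request:
move_arm(
  targets=[
    {"x": 0,"y": 0,"z": 0.08,"ax": 0,"ay": 0,"az": 0,"gripper": 1},
    {"x": 0,"y": 0,"z": 0,"ax": 0,"ay": 0,"az": 0,"gripper": 1},
  ],
)

```text
t: 24.35
tool_pos: [466.3, -308.1, 122.1]
eef_rot: [3.141, -0.0, -0.0]
force: [-0.5, 0.4, 2.8]
grip_width: 0.194
```

The plate bears on the seats at TCP z 122.1, where I expected 122. Checking visually before release.

```bash
cat > chk.py <<'E'
from b import *
import sys
t=sys.argv[1]
w=grab("wrist");cv2.imwrite(f"pics/w{t}.png",w["pixels"][:,:,::-1])
s=grab("side");cv2.imwrite(f"pics/s{t}.png",cv2.resize(s["pixels"][220:380,200:440,::-1],None,fx=3.3,fy=3.3))
sc=grab("scene");cv2.imwrite(f"pics/c{t}.png",cv2.resize(sc["pixels"][180:300,110:290,::-1],None,fx=4,fy=4))
for n,i in (("w",w),("s",s),("c",sc)):
    W=cloud(i);m=box(W,[400,-380,36],[530,-255,46]);p=W[m]
    if len(p)>30:
        A=np.c_[p[:,:2]-[467,-316],np.ones(len(p))];k=np.linalg.lstsq(A,p[:,2],rcond=None)[0]
        r=np.abs(p[:,2]-A@k)<2;k=np.linalg.lstsq(A[r],p[r,2],rcond=None)[0]
        print(n,len(p),"top plane slope/height",k.round(4),cv2.minAreaRect(p[r][:,:2].astype(np.float32)))
    for q in ["plate_grip","foot_nose","foot_left","foot_right"]:print(q,[(np.round(d["position"]).tolist(),round(d["conf"],2)) for d in spotter.landmark_of(q,i) if d["position"][1]<-200][:2])
E
python3 chk.py 15
```

```text
w 5564 top plane slope/height [2.00000e-04 2.50000e-03 4.24342e+01] ((462.537353515625, -316.941162109375), (94.19102478027344, 92.77079772949219), 38.72964096069336)
plate_grip [([467.0, -306.0, 62.0], 0.56)]
foot_nose [([469.0, -285.0, 18.0], 0.59)]
foot_left [([513.0, -339.0, 21.0], 0.63)]
foot_right [([278.0, -261.0, 5.0], 0.36)]
s 1055 top plane slope/height [-1.50000e-03  1.00000e-02  4.12906e+01] ((466.9791259765625, -318.16375732421875), (90.4664535522461, 109.68521881103516), 89.9021987915039)
plate_grip [([466.0, -311.0, 59.0], 0.69)]
foot_nose [([464.0, -280.0, 20.0], 0.71)]
foot_left [([508.0, -342.0, 24.0], 0.88), ([280.0, -258.0, 6.0], 0.39)]
foot_right [([422.0, -346.0, 24.0], 0.83)]
c 596 top plane slope/height [-2.70000e-03 -4.90000e-03  4.17764e+01] ((467.20745849609375, -319.9948425292969), (111.5437240600586, 91.30282592773438), 0.004063607193529606)
plate_grip [([465.0, -307.0, 60.0], 0.96), ([719.0, -260.0, 11.0], 0.72)]
foot_nose [([465.0, -286.0, 19.0], 0.55)]
foot_left [([513.0, -347.0, 19.0], 0.55)]
foot_right [([421.0, -347.0, 21.0], 0.67)]
```

View pics/s15.png

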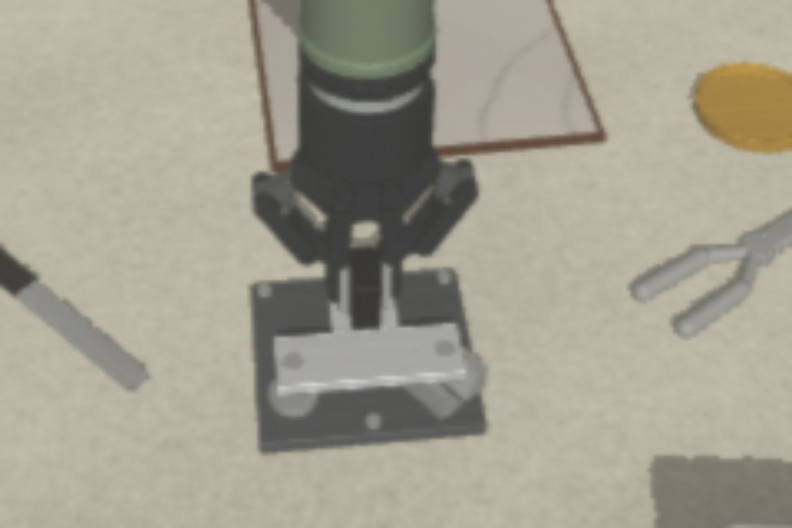

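View pics/w15.png

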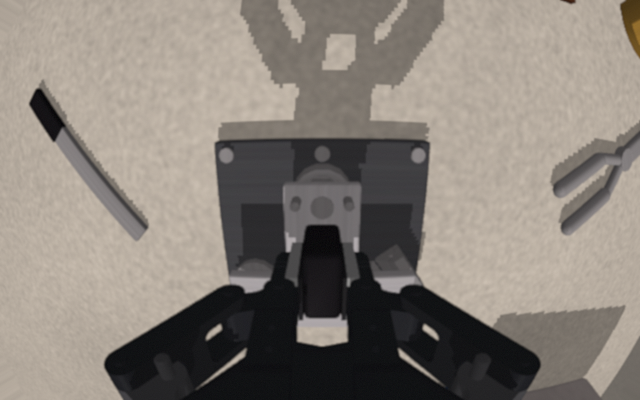

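The plate is level with its top at z of about 42 (42.2 when seated), and the nose is centred over the cone at (322,180). Releasing.

Request:
move_arm(
  targets=[
    {"x": 0,"y": 0,"z": 0,"ax": 0,"ay": 0,"az": 0,"gripper": 0.7},
    {"x": 0,"y": 0,"z": 0,"ax": 0,"ay": 0,"az": 0,"gripper": 0.5},
    {"x": 0,"y": 0,"z": 0,"ax": 0,"ay": 0,"az": 0,"gripper": 0},
    {"x": 0,"y": 0,"z": 0,"ax": 0,"ay": 0,"az": 0,"gripper": 0},
    {"x": 0,"y": 0,"z": 0,"ax": 0,"ay": 0,"az": 0,"gripper": 0},
    {"x": 0,"y": 0,"z": 0,"ax": 0,"ay": 0,"az": 0,"gripper": 0},
    {"x": 0,"y": 0,"z": 0,"ax": 0,"ay": 0,"az": 0,"gripper": 0},
    {"x": 0,"y": 0,"z": 0,"ax": 0,"ay": 0,"az": 0,"gripper": 0},
  ],
)

```text
t: 25.77
tool_pos: [465.8, -307.6, 120.9]
eef_rot: [-3.141, 0.001, 0.0]
force: [-0.2, 0.1, 0.5]
grip_width: 1.003
```

Request:
move_arm(
  targets=[
    {"x": 0,"y": 0,"z": -0.5,"ax": 0,"ay": 0,"az": 0,"gripper": 0},
    {"x": 0,"y": 0,"z": -1.5,"ax": 0,"ay": 0,"az": 0,"gripper": 0},
    {"x": 0,"y": 0,"z": -2.5,"ax": 0,"ay": 0,"az": 0,"gripper": 0},
    {"x": 0,"y": 0,"z": -3,"ax": 0,"ay": 0,"az": 0,"gripper": 0},
    {"x": 0,"y": 0,"z": -3,"ax": 0,"ay": 0,"az": 0,"gripper": 0},
    {"x": 0,"y": 0,"z": 0,"ax": 0,"ay": 0,"az": 0,"gripper": 0},
    {"x": 0,"y": 0,"z": 0,"ax": 0,"ay": 0,"az": 0,"gripper": 0},
  ],
)

```text
t: 26.35
tool_pos: [467.2, -308.8, 229.1]
eef_rot: [3.138, -0.004, 0.0]
force: [0.1, -0.9, 0.3]
grip_width: 0.999
```

```bash
python3 chk.py 16
```

```text
w 6181 top plane slope/height [5.00000e-04 9.00000e-04 4.25881e+01] ((466.77734375, -315.8538513183594), (110.63141632080078, 92.11556243896484), 0.09029987454414368)
plate_grip [([468.0, -306.0, 64.0], 0.73)]
foot_nose [([468.0, -285.0, 19.0], 0.8)]
foot_left [([512.0, -342.0, 20.0], 0.75)]
foot_right [([423.0, -343.0, 21.0], 0.79)]
s 1171 top plane slope/height [2.60000e-03 5.30000e-03 4.11368e+01] ((466.84326171875, -316.3034973144531), (93.4887466430664, 109.69795227050781), 89.94908905029297)
plate_grip [([468.0, -311.0, 59.0], 0.61)]
foot_nose [([467.0, -283.0, 20.0], 0.69), ([470.0, -317.0, 33.0], 0.67)]
foot_left [([509.0, -342.0, 23.0], 0.95), ([466.0, -317.0, 34.0], 0.45)]
foot_right [([420.0, -346.0, 23.0], 0.65)]
c 616 top plane slope/height [7.00000e-03 4.00000e-03 4.21734e+01] ((468.7757263183594, -320.05615234375), (91.3785171508789, 115.01433563232422), 89.76699829101562)
plate_grip [([467.0, -308.0, 63.0], 0.62)]
foot_nose [([467.0, -282.0, 22.0], 0.55)]
foot_left [([516.0, -346.0, 17.0], 0.83)]
foot_right [([420.0, -349.0, 24.0], 0.81)]
```

View pics/w16.png

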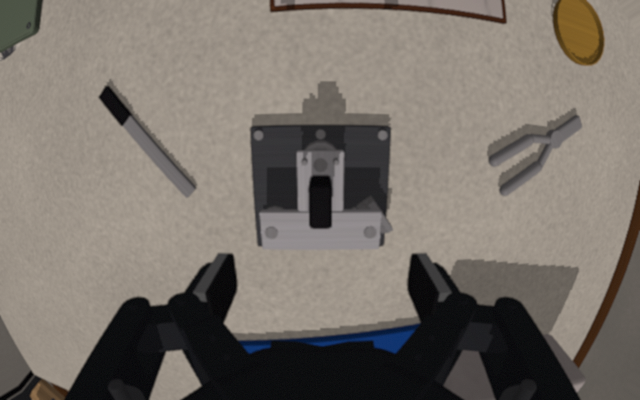

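View pics/s16.png

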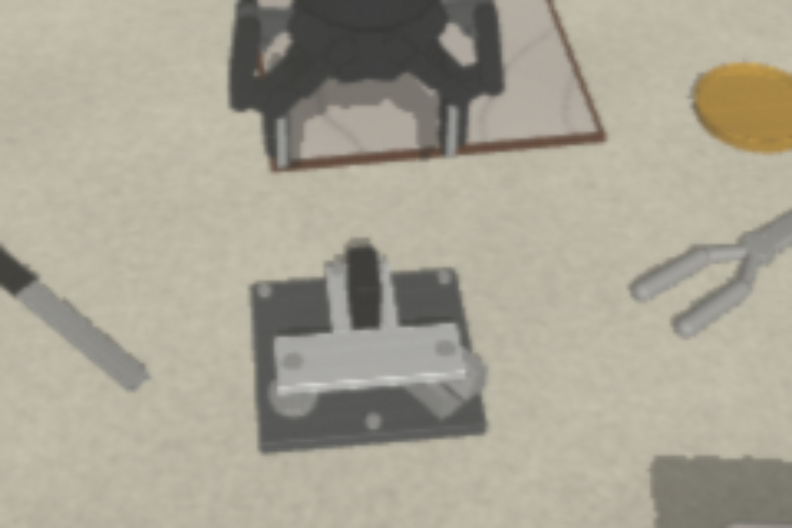

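View pics/c16.png

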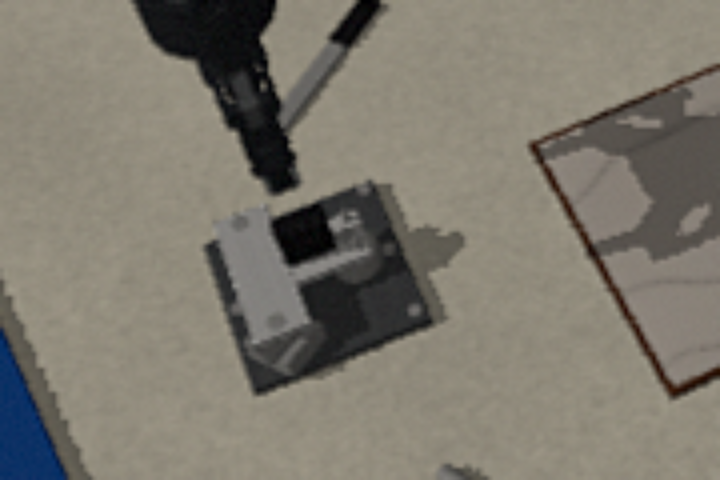

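The plate sits level at seated height, centred over the cone, with the gripper clear. Handing in.

```bash
python3 -c "
from cell import env,ticket
print(env.state()['t'],env.state()['dq'].round(4),ticket.sign_off())"
```

```text
the job is handed in; nothing more can be done
27.1 [-0.0014 -0.0011 -0.0009 -0.0012  0.0009 -0.0012] None
```

The jig plate is on the steel seat base with its nose foot in the cone, and the job was handed in at 27.1 s of the 64 s allowed. The sign-off gives no verdict, so the result rests on the checks below.

**What I did:**
- I lifted the plate out of the fork stand by its upper edge and leaned it 46° to the feet side. With the nose foot on the board I let go, and it tipped onto its feet.
- I then took it by the grip bar and lowered it until the wrist force showed contact. The tool was then at z 122.1 mm, where I expected 122. I let go there and backed off upwards.

**Last checks:**
- **On the board:** the plate top was at z about 32 mm and the bar top at 68 mm, as they should be. The bar was at about (546, -14), well inside the board.
- **On the seats:** the plate top reads 41.1 to 42.6 mm (42.2 when seated), with tilt of at most 0.008 rad in any camera. Two cameras put the plate centre at (467, -316), which puts the nose foot within about 1 mm of the measured cone axis.
- **Disagreements:** the third camera put the plate centre about 4 mm further off in y. The networks' ball-foot positions scatter by 3 to 7 mm, too coarse to confirm the 3 mm limit, so that rests on height, level and contact.
- **Other things:** I saw nothing displaced in the pictures, but I did not re-measure every item.

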